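# Stir the beads, then index the vessel carriage one hole and hold its lock pin home

### The arm

A 6-joint arm with a two-finger parallel gripper is mounted at the origin on the work surface. World frame = base frame: x ahead of the robot, y to its left, z up, the work surface at z = 0. Lengths are in m, angles in rad, forces in N, time in s.
With the tool pointing down it reaches from about 0.425 to 1.125 m from the base axis. Payload 14.9 kg.
Tool frame: the origin (TCP) lies between the finger pads; the fingertips stand 8 mm ahead of it and the grasp point (between the pads) lies 11 mm behind it; x points along the fingers, z is the direction in which the jaws open and shut, and the axes are right-handed (so a half turn about x gives the same grasp; the last joint's range is limited). The gripper opens to 91 mm and grips with 3 to 60 N. Pads are 32 mm wide; open, the fingers measure 118 mm over their backs; the gripper's body (76 mm by 178 mm) begins 60 mm behind the grasp point.
Start: joints at [1.07, 0.379, 1.734, -0, 1.028, -0.033], TCP at [0.316, 0.625, 0.222] pointing down, gripper open.
Joint ranges: [-2.77, 2.77], [-0.74, 2.19], [0, 2.66], [-1.06, 4.2], [0.31, 2.87], [-3.08, 3.08]. Speed limits (rad/s): [1.89, 1.89, 2.39, 3.14, 3.14, 3.14].

### API

Orientations are given as a unit quaternion [x, y, z, w].
In Python, from cell import ctrl, viewer, job_done gives the robot as it stands.
- The arm moves only by the shell command python3 -m handwheel 'ROWS' [FORCE]. ROWS is JSON, a list that holds one entry, the list of rows, each a list of 7 numbers: the turn, a rotation vector about the tool's x, y, z in units of 8 degrees (1.0 is 8 degrees), then the shift along the tool's x, y, z in units of 25 mm (1.0 is 25 mm), then the closure, from 0 (fully open) to 1 (shut). A call has 1 to 8 rows; each row is the pose to reach, as a shift and turn from the pose commanded when the call began, along the tool's axes at that moment; what a row does not reach only later rows make up. A row lasts 1/10 s, in which the tool goes at most 50 mm and 8.59 degrees, less where a joint would pass 70% of its speed; a pose out of reach is approached as far as the arm can. A call with a gripper value outside its range is refused whole. The fingers move at their own pace and stop on an object; FORCE is the grip in N (left out, the last holds). Time passes only in rows, so rows that repeat a pose let the fingers close. It gives the time, the measured TCP pose, the force and the opening at its end, in the units of the state.
- ctrl.observe(): the state, without advancing time (a new reading comes with each control period).
- viewer.get_image(name): name is "side" or "top"; returns the picture (420x560x3 uint8, blue, green, red); there is no depth.
- viewer.get_calibration(name): a dict with "fx", "fy", "cx", "cy" (pixels), "eye" and "attitude" of the camera in the world. Camera axes: x right, y down, z forward; pixel columns grow to the right and rows downward; lengths in m; the calibration is good to about 2 mm. A picture is of the moment at which its call begins. get_calibration takes no time and is no camera call.
- job_done(): hands the job in, once; it reports no verdict.
The state is a dict: "time": time; "joint_positions": joint angles; "dq": joint speeds; "tau": joint torques, N m; "ee_pos": TCP position; "tool_rot": TCP orientation; "wrist_force": force on the tool from outside, world axes, zero at the start; "ft_torque": the same for the moment, N m; "gripper_width": finger opening in m.
Only numpy, scipy, OpenCV 4.12 (cv2) and the standard library are available. Lean on these libraries where they do the work, as an engineer would, in place of code of your own. Each camera call takes 0.05 s, during which the arm holds its last target.

### The job

With the stirring rod from the blue rack, stir the beads in the clear vessel until every one of them has been shifted well away from where it lay, keeping them all in the vessel, and hang the rod back in the rack. Then pull up the red lock plunger, slide the white carriage to the next hole towards the green end block and let the pin go fully home in it; finish with the gripper still closed on the red knob, holding the pin engaged. Leave the brown jar, the white cover and the steel cup where they are.

Things in the scene. Friction and masses are not known exactly. Their poses are not given: they have to be found in the camera images.
- rail: fixed grey slide base, 100 mm wide (its x) and 325 mm long (its y, from -130 to +195 mm), lying on the bench; origin at bench level on the slide's centre line; z up. The carriage slides along its +y, towards the green end block. A steel ladder strip on its centre line (30 mm wide, top 22 mm above the bench) has slots 12 mm wide along y, at y = 10, 55, 100 and 145 mm, 45 mm apart; the pin starts in the slot at y = 55
- next_slot (a point): centre of the mouth of the next slot (rail y = 100 mm), at the ladder strip's top, 22 mm above the bench; fixed to the rail. The pin must end in this one
- green_end (a point): middle of the top of the low green end block (100 x 16 mm, top 42 mm above the bench) at the rail's +y end; fixed
- carriage (a joint): travel of the white carriage along the rail, m: 0 in the starting slot, 0.045 in the next slot, 0.090 in the one after; grows towards the green end; ends at -0.004 and 0.096. About 1.5 N of friction; it carries the vessel and the plunger. The pin has 1.5 mm of play either way in a slot
- plunger (a joint): lift of the spring lock plunger, m: 0 = pin home, 12 mm deep in a slot, 0.020 = fully pulled up. The spring always pushes it down, with 5 N at 0 and 8 N at 0.020. Pulled up more than 0.012 the pin is clear of the ladder strip and the carriage can slide; let down between slots the pin rides on the strip, and over a slot it drops in by itself. The pin's tip is round, radius 4.5 mm. The red knob goes up and down and along with it
- plunger_knob (a point): centre of the plunger's red knob, an upright cylinder of 28 mm diameter and 36 mm height, 80 mm above the bench when the pin is home; its underside is then 7 mm above the top of a metal boss of 32 mm diameter (55 mm above the bench). The vessel's axis lies 110 mm from it towards -y of the rail
- vessel_in (a point): centre of the inner floor of the clear round vessel fixed on the carriage, 39 mm above the bench: inner radius 41 mm, wall 4 mm, rim 94 mm above the bench (55 mm above this point). It moves with the carriage
- stir_rod: loose stirring rod, 151 mm long, 60 g, upright when z is up; origin at the lower end. From below: steel shaft 10 mm diameter, 95 mm long; white collar 32 mm diameter, 6 mm thick; yellow grip 22 mm diameter, 50 mm high. At the start it hangs in the rack, the collar resting on its top plate
- rod_grip (a point): centre of the rod's yellow grip, on its axis, 126 mm above its lower end; 141 mm above the bench when hanging in the rack
- rod_collar (a point): point on the rod's axis at the underside of the white collar, 95 mm above its lower end
- rod_tip (a point): lower end of the stirring rod
- rack_hole (a point): centre of the hole in the top plate of the fixed blue rack, at the plate's upper face, 110 mm above the bench; hole diameter 20 mm, through the 12 mm plate, free space below down to 8 mm above the bench. Plate 70 x 70 mm, foot 80 x 80 mm
- jar_mid (a point): middle of a closed brown jar with white cap, 56 mm diameter, 85 mm high, standing on the bench; a bystander
- cover: white eight-sided vessel cover with two round pegs, about 110 mm across, 10 mm thick (pegs 32 mm high), lying on the bench; origin at the middle of its underside; a bystander
- cup_mid (a point): middle of a small open steel cup, 52 mm diameter, 45 mm high, on the bench beyond the rail; a bystander
- bead0_center (a point): ball, 20 mm diameter, 10.5 g, blue plastic; the point is its centre. Six such beads (three blue, three orange) lie in one layer on the vessel's flat floor, at the start in a ring about 27 mm from its middle, so that the middle is free
- bead1_center (a point): ball, 20 mm diameter, 10.5 g, orange plastic; the point is its centre. Six such beads (three blue, three orange) lie in one layer on the vessel's flat floor, at the start in a ring about 27 mm from its middle, so that the middle is free
- bead2_center (a point): ball, 20 mm diameter, 10.5 g, blue plastic; the point is its centre. Six such beads (three blue, three orange) lie in one layer on the vessel's flat floor, at the start in a ring about 27 mm from its middle, so that the middle is free
- bead3_center (a point): ball, 20 mm diameter, 10.5 g, orange plastic; the point is its centre. Six such beads (three blue, three orange) lie in one layer on the vessel's flat floor, at the start in a ring about 27 mm from its middle, so that the middle is free
- bead4_center (a point): ball, 20 mm diameter, 10.5 g, blue plastic; the point is its centre. Six such beads (three blue, three orange) lie in one layer on the vessel's flat floor, at the start in a ring about 27 mm from its middle, so that the middle is free
- bead5_center (a point): ball, 20 mm diameter, 10.5 g, orange plastic; the point is its centre. Six such beads (three blue, three orange) lie in one layer on the vessel's flat floor, at the start in a ring about 27 mm from its middle, so that the middle is free

How it is judged:
By the outcome, as a careful person would: the job done as asked, in the order asked, and still so for the second after the job is handed in, while the arm keeps its last pose, push and grip.
It also fails if it takes over 72 s, if anything falls off the work surface, if the arm or the gripper's body presses on something with over 40 N, if the wrist force passes 120 N, or if a joint passes its speed limit or range.

## Working session

There is one attempt and no reset: what is moved stays moved. The work goes in short steps, Python scripts to look and compute and a shell command to move; the robot and the scene stay as the last step left them, time stands still between calls to the robot, and variables do not carry over. Pictures are saved under pics/ and viewed, and the job is handed in when it is done.

```bash
ls; mkdir -p pics; python3 - <<'E'
from cell import ctrl, viewer
import cv2
s=ctrl.observe(); print(s)
for n in("side","top"):
    cv2.imwrite(f"pics/{n}0.png",viewer.get_image(n)); print(n,viewer.get_calibration(n))
E
```

```text
pics
{'time': 0.0, 'joint_positions': array([ 1.06967212e+00,  3.79404450e-01,  1.73478162e+00,  2.17018002e-06,
        1.02847395e+00, -3.33130142e-02]), 'dq': array([ 1.70555608e-03, -7.48338546e-05, -3.30823165e-05,  2.29068186e-04,
        1.05909754e-03, -8.77047403e-04]), 'tau': array([-3.19942767e-03, -7.63748288e+01, -4.34354353e+01,  6.50149514e-02,
        4.25202597e-02, -7.16608520e-05]), 'ee_pos': array([0.31548252, 0.62444806, 0.2212907 ]), 'tool_rot': array([-0.37068098,  0.60260183,  0.3703083 ,  0.60194552]), 'wrist_force': array([1.22044575e-04, 5.99131929e-01, 4.92129899e-01]), 'ft_torque': array([-0.00263226, -0.06009096, -0.07042848]), 'gripper_width': 0.09124881446965284}
side {'fx': 455.165519758006, 'fy': 455.165519758006, 'cx': 279.8189103799615, 'cy': 201.2744806577043, 'eye': array([ 0.26471568, -0.54195081,  0.72098346]), 'attitude': array([ 0.88503487, -0.270117  ,  0.11597131, -0.36097195])}
top {'fx': 523.247031042952, 'fy': 523.247031042952, 'cx': 280.13246647439894, 'cy': 213.54852008174365, 'eye': array([ 0.501104  , -0.01980801,  1.31695089]), 'attitude': array([-0.69772262,  0.71546006, -0.0205404 ,  0.02963355])}
```

View pics/side0.png

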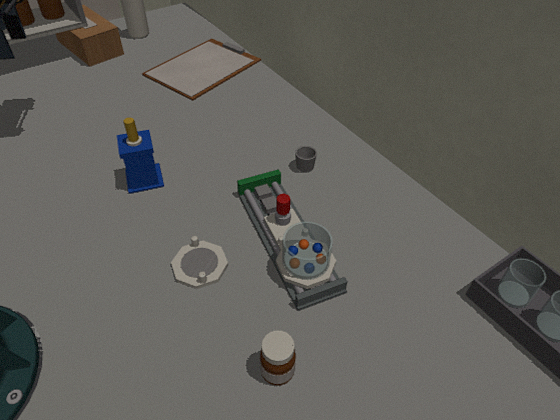

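View pics/top0.png

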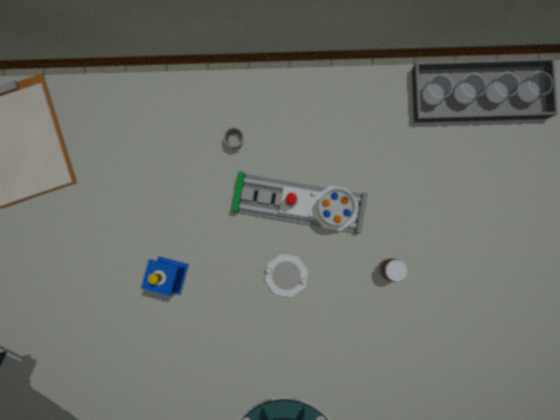

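The side view shows the blue rack with the yellow grip at about (130,128), the red knob at (283,205) and the vessel at (307,255). In the top view the rack is at (160,277), the knob at (291,200), the vessel at (334,208), the green end at (238,193), and the jar at (395,270). I'll enlarge both for precise pixels.

```bash
cat > h.py <<'E'
import numpy as np, cv2
from scipy.spatial.transform import Rotation as R
from cell import ctrl, viewer
C={n:viewer.get_calibration(n) for n in("side","top")}
def ray(n,u,v):
    c=C[n]; d=R.from_quat(c["attitude"]).apply([(u-c["cx"])/c["fx"],(v-c["cy"])/c["fy"],1.]); return np.array(c["eye"]),d
def at_z(n,u,v,z):
    e,d=ray(n,u,v); return e+d*(z-e[2])/d[2]
def proj(n,p):
    c=C[n]; q=R.from_quat(c["attitude"]).inv().apply(np.array(p)-c["eye"]); return np.array([c["cx"]+c["fx"]*q[0]/q[2],c["cy"]+c["fy"]*q[1]/q[2]])
def tri(a,b):
    e1,d1=ray("side",*a);e2,d2=ray("top",*b);d1/=np.linalg.norm(d1);d2/=np.linalg.norm(d2)
    s=np.linalg.lstsq(np.c_[d1,-d2],e2-e1,rcond=None)[0]
    p,q=e1+s[0]*d1,e2+s[1]*d2
    return (p+q)/2,np.linalg.norm(p-q)
def crop(img,x0,y0,x1,y1,k,f):
    cv2.imwrite(f,cv2.resize(img[y0:y1,x0:x1],None,fx=k,fy=k,interpolation=cv2.INTER_CUBIC))
E
python3 - <<'E'
from h import *
t=cv2.imread("pics/top0.png");s=cv2.imread("pics/side0.png")
crop(t,225,165,375,240,5,"pics/t_rail.png")
crop(t,130,245,200,305,8,"pics/t_rack.png")
crop(s,105,105,185,200,6,"pics/s_rack.png")
crop(s,230,160,350,310,4,"pics/s_rail.png")
E
```

```text
(no output)
```

View pics/t_rail.png

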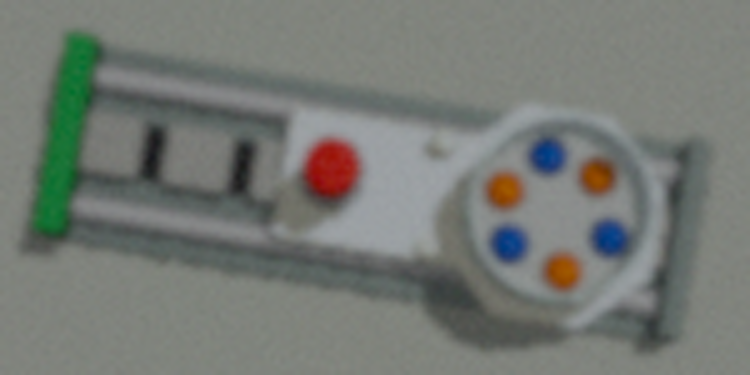

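View pics/t_rack.png

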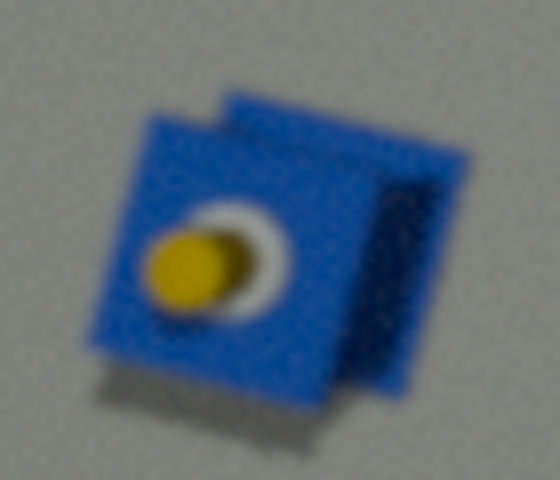

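View pics/s_rack.png

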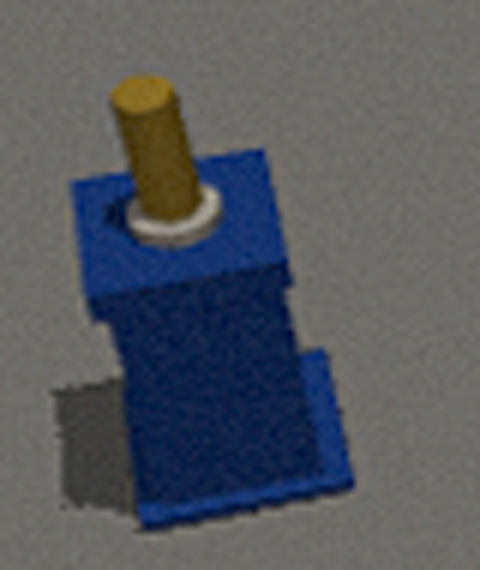

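View pics/s_rail.png

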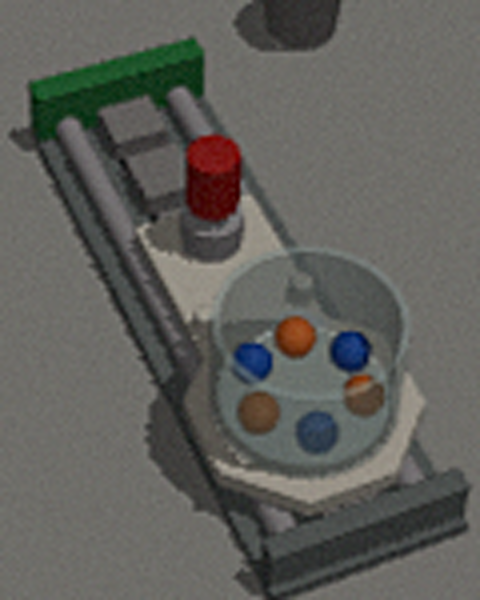

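```bash
cat > m1.py <<'E'
from h import *
from scipy.optimize import least_squares
def px(n,x0,y0,k,X,Y): return (n,x0+(X+.5)/k-.5,y0+(Y+.5)/k-.5)
T=lambda X,Y: px("top",225,165,5,X,Y); S=lambda X,Y: px("side",230,160,4,X,Y)
TR=lambda X,Y: px("top",130,245,8,X,Y); SR=lambda X,Y: px("side",105,105,6,X,Y)
for nm,m,z in [("grip top",TR(187,270),.166),("collar top",TR(235,261),.116),("griptop side",SR(143,96),.166),("knob top",T(332,168),.098),("knob side",S(214,151),.098),
  ("plate T",TR((152+383+318+90)/4,(117+178+408+345)/4),.110),("plate S",SR((72+266+290+93)/4,(183+150+270+302)/4),.110)]:
    print(nm,m,at_z(*m,z).round(4))
print(tri(SR(143,96)[1:],TR(187,270)[1:]),tri(S(214,151)[1:],T(332,168)[1:]))
b=[T(548,156),T(599,176),T(611,238),T(563,271),T(509,244),T(505,190)]
B=np.array([at_z(*q,.049) for q in b]);print(B.round(4)); print("bead ctr",B.mean(0).round(4), np.linalg.norm(B[:,:2]-B[:,:2].mean(0),axis=1).round(4))
pts=[(T(332,168),(0,.055,.098)),(S(214,151),(0,.055,.098)),
 (T((69+99+65+33)/4,(35+40+232+230)/4),(0,.187,.042)),(T(69,35),(-.05,.195,.042)),
 (T(153,154),(0,.145,.022)),(T(243,168),(0,.100,.022)),(T(560,212),(0,-.055,.049)),
 (S(31,88),None),]
pts=[p for p in pts if p[1]]
pts.pop(3)
def f(p):
    r=[]
    for m,q in pts:
        w=R.from_euler('z',p[2]).apply(q)+[p[0],p[1],0]
        r+=list(proj(m[0],w)-m[1:])
    return np.array(r)
s=least_squares(f,[.55,.05,1.7-np.pi/2]);print(s.x,np.degrees(s.x[2]));print(f(s.x).reshape(-1,2).round(2))
for q in [(0,.055,.08),(0,.1,.08),(0,-.055,.039)]:
    print(R.from_euler('z',s.x[2]).apply(q)+[s.x[0],s.x[1],0])
E
python3 m1.py
```

```text
grip top ('top', 152.9375, 278.3125) [0.4479 0.2764 0.166 ]
collar top ('top', 158.9375, 277.1875) [0.4478 0.2755 0.116 ]
griptop side ('side', 128.41666666666666, 120.58333333333333) [0.4477 0.2728 0.166 ]
knob top ('top', 291.0, 198.2) [ 0.6233 -0.0315  0.098 ]
knob side ('side', 283.125, 197.375) [ 0.626  -0.0328  0.098 ]
plate T ('top', 159.03125, 277.3125) [0.4472 0.2768 0.11  ]
plate S ('side', 134.625, 142.29166666666666) [0.4481 0.272  0.11  ]
(array([0.44819613, 0.27697726, 0.16328955]), np.float64(0.0009266881203996946)) (array([ 0.62459701, -0.03224974,  0.09806383]), np.float64(0.0029989304851924994))
[[ 0.6313 -0.1371  0.049 ]
 [ 0.6209 -0.1616  0.049 ]
 [ 0.5906 -0.1664  0.049 ]
 [ 0.5751 -0.1426  0.049 ]
 [ 0.5889 -0.1169  0.049 ]
 [ 0.6153 -0.1157  0.049 ]]
bead ctr [ 0.6037 -0.14    0.049 ] [0.0278 0.0276 0.0294 0.0287 0.0275 0.0269]
[ 0.61439247 -0.08658127 -0.18300626] -10.48548621652639
[[ 0.41 -0.48]
 [-0.78  0.22]
 [ 0.18  0.2 ]
 [ 0.26 -0.23]
 [ 0.1  -0.21]
 [-0.59 -0.19]]
[ 0.62440173 -0.03249971  0.08      ]
[0.63259112 0.01174884 0.08      ]
[ 0.60438322 -0.14066282  0.039     ]
```

```bash
python3 - <<'E'
from h import *
s=ctrl.observe(); r=R.from_quat(s["tool_rot"]); print(r.as_matrix().round(3))
m=r.as_matrix()
print("jaw az",np.degrees(np.arctan2(m[1,2],m[0,2])))
tgt=np.array([.448,.275,.230]); print("units to above rack", (m.T@(tgt-s["ee_pos"]))/.025)
E
```

```text
[[-0.    -0.893  0.451]
 [-0.001  0.451  0.893]
 [-1.     0.    -0.001]]
jaw az 63.19847867898581
units to above rack [ -0.33651072 -11.03466545 -10.0874303 ]
```

```bash
python3 -m handwheel '[[[-2.04,0,0,-0.34,-11.03,-10.09,0],[-2.04,0,0,-0.34,-11.03,-10.09,0],[-2.04,0,0,-0.34,-11.03,-10.09,0],[-2.04,0,0,-0.34,-11.03,-10.09,0],[-2.04,0,0,-0.34,-11.03,-10.09,0],[-2.04,0,0,-0.34,-11.03,-10.09,0],[-2.04,0,0,-0.34,-11.03,-10.09,0],[-2.04,0,0,-0.34,-11.03,-10.09,0]]]' 30
cat > w.py <<'E'
import sys
from h import *
s=ctrl.observe(); m=R.from_quat(s["tool_rot"]).as_matrix()
print("t",s["time"],"p",s["ee_pos"].round(4),"F",s["wrist_force"].round(2),"w",round(s["gripper_width"],4)); print(m.round(4).tolist())
if len(sys.argv)>1: print("units",((m.T@(np.array([float(a) for a in sys.argv[1:4]])-s["ee_pos"]))/.025).round(3))
E
python3 w.py .448 .275 .130
```

```text
time: 0.9
ee_pos: [0.4485, 0.2723, 0.2304]
tool_rot: [-0.452, 0.544, 0.452, 0.544]
wrist_force: [-0.2, 0.4, 0.1]
gripper_width: 0.0912
t 0.9 p [0.4485 0.2723 0.2304] F [-0.16  0.39  0.06] w 0.0912
[[-0.0002, -0.983, 0.1836], [-0.0005, 0.1836, 0.983], [-1.0, 0.0001, -0.0005]]
units [4.015 0.041 0.105]
```

```bash
python3 -m handwheel '[[[0,0,0,1.5,0,0,0],[0,0,0,3,0,0,0],[0,0,0,4,0,0,0],[0,0,0,4,0,0,0],[0,0,0,4,0,0,0]]]' 30
python3 w.py .448 .275 .130
python3 - <<'E'
from h import *
for n in("side","top"):
    i=viewer.get_image(n); x,y=(85,85) if n=="side" else (110,230)
    crop(i,x,y,x+110,y+95,5,f"pics/{n}1.png")
E
```

```text
time: 1.4
ee_pos: [0.4481, 0.2754, 0.1308]
tool_rot: [-0.452, 0.544, 0.452, 0.543]
wrist_force: [-0.7, -0.1, 0.4]
gripper_width: 0.0912
t 1.4 p [0.4481 0.2754 0.1308] F [-0.7  -0.07  0.41] w 0.0912
[[-0.0006, -0.9833, 0.1819], [-0.0003, 0.1819, 0.9833], [-1.0, 0.0005, -0.0004]]
units [ 0.033  0.001 -0.015]
```

View pics/side1.png

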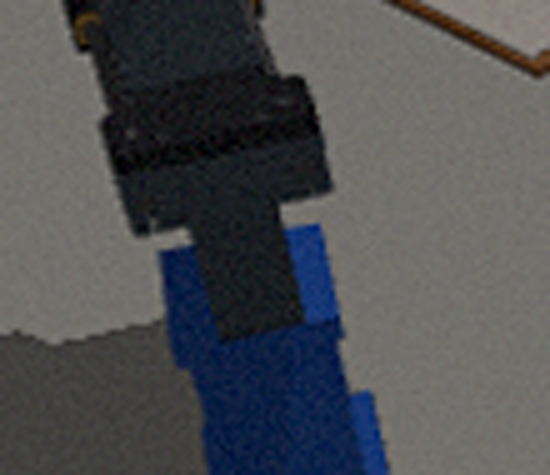

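View pics/top1.png

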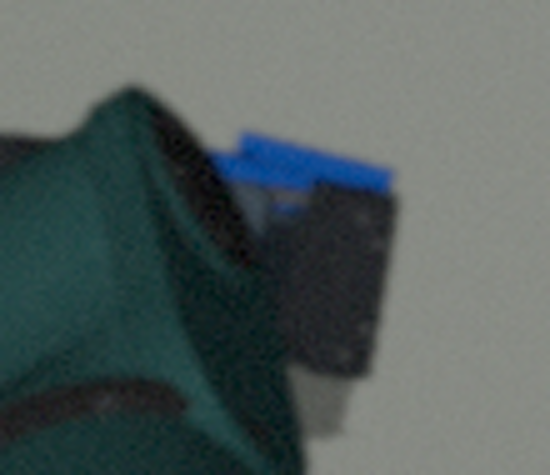

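Neither view shows the rod. In the side crop the finger at (250,270) hides it, and it's centred over the rack plate. No contact force, so I'm closing.

```bash
python3 -m handwheel '[[[0,0,0,0,0,0,1],[0,0,0,0,0,0,1],[0,0,0,0,0,0,1],[0,0,0,0,0,0,1],[0,0,0,0,0,0,1],[0,0,0,0,0,0,1],[0,0,0,0,0,0,1],[0,0,0,0,0,0,1]]]' 40
python3 w.py
```

```text
time: 2.3
ee_pos: [0.448, 0.2753, 0.1304]
tool_rot: [-0.452, 0.544, 0.452, 0.544]
wrist_force: [0.5, 0.2, -0.6]
gripper_width: 0.0298
t 2.3 p [0.448  0.2753 0.1304] F [ 0.53  0.22 -0.57] w 0.0298
[[-0.0001, -0.9833, 0.182], [-0.0, 0.182, 0.9833], [-1.0, 0.0001, -0.0001]]
```

```bash
python3 -m handwheel '[[[0,0,0,0,0,0,1],[0,0,0,0,0,0,1],[0,0,0,0,0,0,1],[0,0,0,0,0,0,1]]]' 40
python3 w.py
```

```text
time: 2.7
ee_pos: [0.448, 0.2753, 0.1304]
tool_rot: [-0.452, 0.544, 0.452, 0.544]
wrist_force: [0.5, -0.2, -0.8]
gripper_width: 0.0215
t 2.7 p [0.448  0.2753 0.1304] F [ 0.49 -0.21 -0.8 ] w 0.0215
[[-0.0001, -0.9833, 0.1819], [-0.0001, 0.1819, 0.9833], [-1.0, 0.0, -0.0001]]
```

```bash
python3 -m handwheel '[[[0,0,0,-1.2,0,0,1],[0,0,0,-2.6,0,0,1],[0,0,0,-4,0,0,1],[0,0,0,-5,0,0,1],[0,0,0,-5,0,0,1]]]' 40
python3 w.py .6044 -.1407 .255
```

```text
time: 3.2
ee_pos: [0.4495, 0.2761, 0.2589]
tool_rot: [-0.453, 0.542, 0.452, 0.545]
wrist_force: [-0.0, 0.1, -0.9]
gripper_width: 0.0217
t 3.2 p [0.4495 0.2761 0.2589] F [-0.01  0.12 -0.86] w 0.0217
[[0.0047, -0.9833, 0.1819], [0.0026, 0.1819, 0.9833], [-1.0, -0.0042, 0.0034]]
units [  0.143  -9.126 -15.267]
```

```bash
python3 -m handwheel '[[[0,0,0,0,-0.5,-0.8,1],[0,0,0,0,-1.3,-2.2,1],[0,0,0,0,-2.2,-3.7,1],[0,0,0,0,-3.1,-5.2,1],[0,0,0,0,-4,-6.7,1],[0,0,0,0,-5,-8.2,1],[0,0,0,0,-5.9,-9.7,1],[0,0,0,0,-6.8,-11.2,1]]]' 40
python3 -m handwheel '[[[0,0,0,0,-0.8,-1.4,1],[0,0,0,0,-1.6,-2.7,1],[0,0,0,0,-2.1,-3.6,1],[0,0,0,0,-2.38,-4.02,1],[0,0,0,0,-2.38,-4.02,1],[0,0,0,0,-2.38,-4.02,1]]]' 40
python3 w.py .6044 -.1407 .255
python3 - <<'E'
from h import *
i=viewer.get_image("side"); cv2.imwrite("pics/side2f.png",i); crop(i,220,100,370,310,3,f"pics/side2.png")
i=viewer.get_image("top"); cv2.imwrite("pics/top2f.png",i); crop(i,225,145,385,245,5,f"pics/top2.png")
E
```

```text
time: 4.0
ee_pos: [0.5642, -0.0328, 0.2544]
tool_rot: [-0.452, 0.544, 0.452, 0.543]
wrist_force: [0.9, -0.2, -0.8]
gripper_width: 0.0209
time: 4.6
ee_pos: [0.604, -0.1398, 0.2548]
tool_rot: [-0.452, 0.544, 0.453, 0.543]
wrist_force: [-1.1, 0.8, -1.3]
gripper_width: 0.0213
t 4.6 p [ 0.604  -0.1398  0.2548] F [-1.07  0.76 -1.26] w 0.0213
[[-0.001, -0.9833, 0.1819], [0.0005, 0.1819, 0.9833], [-1.0, 0.0011, 0.0003]]
units [-0.008 -0.022 -0.031]
```

View pics/side2.png

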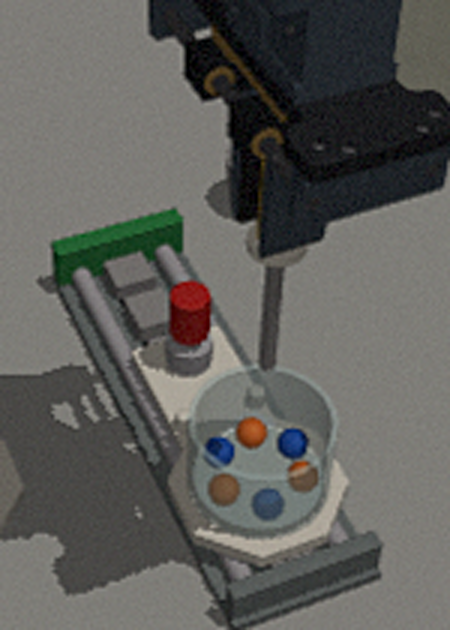

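View pics/top2.png

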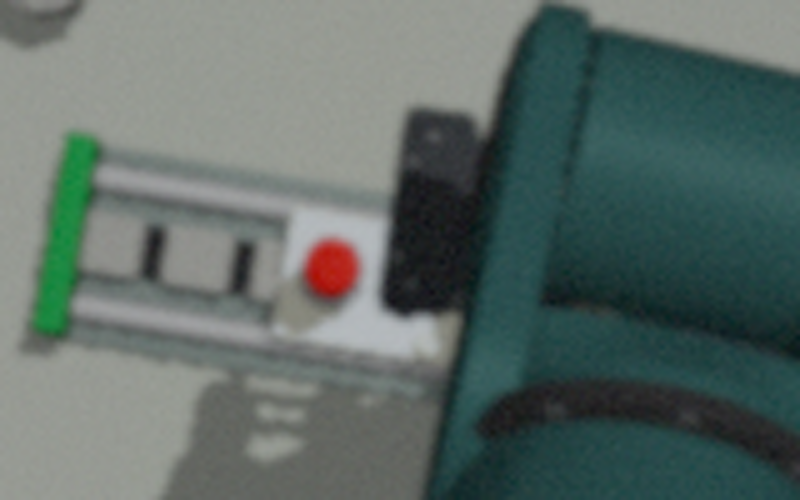

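```bash
python3 - <<'E'
from h import *
f=lambda u,v:(220+(u+.5)/3-.5,100+(v+.5)/3-.5)
inv=lambda p:((np.array(p)+.5-[220,100])*3-.5).round(1)
print("tip exp",inv(proj("side",(.604,-.1398,.1398))),"collar exp",inv(proj("side",(.604,-.1398,.2348))))
th=np.linspace(0,2*np.pi,4,endpoint=False)
for z,r in((.094,.043),(.039,.041)):
  P=np.array([inv(proj("side",(.6044+r*np.cos(t),-.1407+r*np.sin(t),z))) for t in np.linspace(0,2*np.pi,60)])
  print(z,"u",P[:,0].min(),P[:,0].max(),"v",P[:,1].min(),P[:,1].max())
for q in [(302,474),(293,443),(252,432),(219,451),(224,489),(268,504)]: print(at_z("side",*f(*q),.049).round(4))
print(np.mean([at_z("side",*f(*q),.049) for q in [(302,474),(293,443),(252,432),(219,451),(224,489),(268,504)]],axis=0))
E
```

```text
tip exp [265.6 366.4] collar exp [275.5 244.8]
0.094 u 190.7 335.1 v 364.9 476.3
0.039 u 192.5 323.9 v 424.3 529.4
[ 0.6224 -0.1609  0.049 ]
[ 0.6327 -0.1385  0.049 ]
[ 0.6165 -0.117   0.049 ]
[ 0.5903 -0.1178  0.049 ]
[ 0.5758 -0.1436  0.049 ]
[ 0.5914 -0.1675  0.049 ]
[ 0.60482908 -0.1408749   0.049     ]
```

```bash
python3 -m handwheel '[[[0,0,0,1,0,0,1],[0,0,0,2,0,0,1],[0,0,0,3,0,0,1],[0,0,0,3.8,0,0,1],[0,0,0,3.8,0,0,1],[0,0,0,3.8,0,0,1]]]' 40
python3 w.py .6046 -.1408 .16
python3 - <<'E'
from h import *
i=viewer.get_image("side"); crop(i,240,180,370,300,5,f"pics/side3.png")
E
```

```text
time: 5.3
ee_pos: [0.6045, -0.14, 0.161]
tool_rot: [-0.452, 0.543, 0.452, 0.543]
wrist_force: [0.1, -0.7, -1.3]
gripper_width: 0.0212
t 5.3 p [ 0.6045 -0.14    0.161 ] F [ 0.14 -0.67 -1.28] w 0.0212
[[-0.0001, -0.9835, 0.1812], [0.0001, 0.1812, 0.9835], [-1.0, 0.0001, 0.0]]
units [ 0.039 -0.008 -0.032]
```

View pics/side3.png

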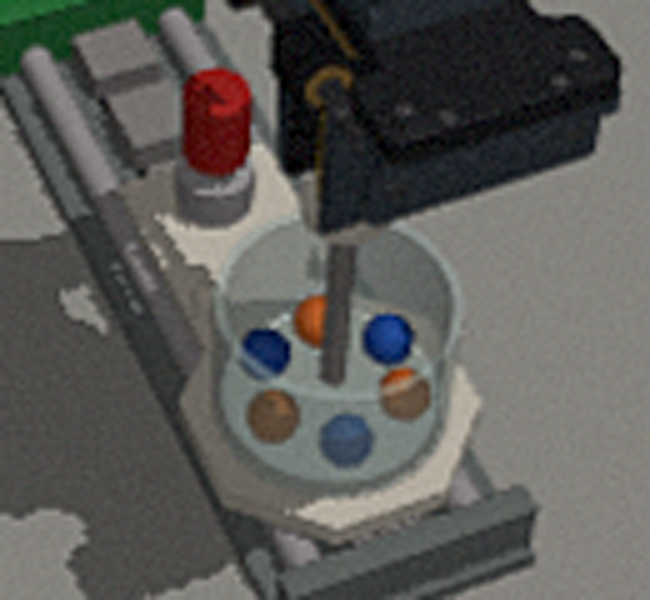

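```bash
python3 -m handwheel '[[[0,0,0,0,0.3,0.08,1],[0,0,0,0,0.6,0.16,1],[0,0,0,0,0.85,0.23,1],[0,0,0,0,1.0,0.27,1],[0,0,0,0,0.9,0.52,1],[0,0,0,0,0.74,0.74,1],[0,0,0,0,0.52,0.9,1],[0,0,0,0,0.27,1.0,1]]]' 40
python3 -m handwheel '[[[0,0,0,0,-0.27,0.04,1],[0,0,0,0,-0.54,0,1],[0,0,0,0,-0.79,-0.1,1],[0,0,0,0,-1.0,-0.27,1],[0,0,0,0,-1.17,-0.48,1],[0,0,0,0,-1.28,-0.73,1],[0,0,0,0,-1.31,-1.0,1]]]' 40
python3 w.py
python3 - <<'E'
from h import *
i=viewer.get_image("side"); crop(i,240,180,370,300,5,f"pics/side4.png")
E
```

```text
time: 6.15
ee_pos: [0.6032, -0.1157, 0.1608]
tool_rot: [-0.453, 0.544, 0.452, 0.543]
wrist_force: [-3.6, -12.5, 1.8]
gripper_width: 0.022
time: 6.85
ee_pos: [0.6301, -0.1454, 0.1602]
tool_rot: [-0.452, 0.544, 0.453, 0.544]
wrist_force: [-2.9, 1.9, -0.0]
gripper_width: 0.0213
t 6.85 p [ 0.6301 -0.1454  0.1602] F [-2.92  1.93 -0.04] w 0.0213
[[-0.0006, -0.9833, 0.1819], [0.0006, 0.1819, 0.9833], [-1.0, 0.0007, 0.0005]]
```

View pics/side4.png

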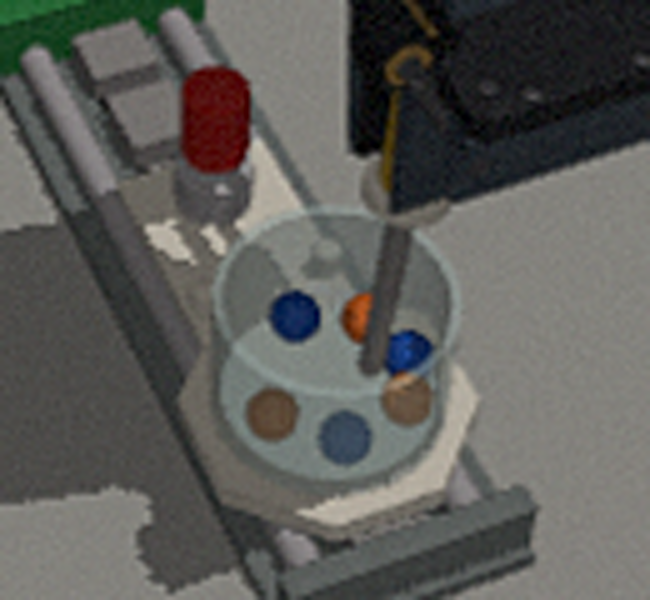

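```bash
cat > b.py <<'E'
from h import *
f=lambda u,v:(240+(u+.5)/5-.5,180+(v+.5)/5-.5)
inv=lambda p:((np.array(p)+.5-[240,180])*5-.5).round(1)
def bead(L,c=(.6045,-.1405)):
    for n,u,v in L:
        p=at_z("side",*f(u,v),.049); d=p[:2]-c; a,b=-.9833*d[0]+.182*d[1],.182*d[0]+.9833*d[1]
        print(n,p.round(4),"r",round(np.hypot(a,b)*1e3,1),"ang",round(np.degrees(np.arctan2(b,a))%360),"ty,tz units",round(a/.025,2),round(b/.025,2))
E
python3 - <<'E'
from b import *
bead([("b",296,317),("o",362,318),("b2",408,352),("o3",406,397),("b4",345,437),("o5",271,413)])
bead([("b",266,352),("o",316,320),("b2",388,338),("o3",404,392),("b4",346,440),("o5",272,415)])
p=np.array([.6301,-.1454])
print("exp tip",inv(proj("side",(*p,.0455))),"collar top",inv(proj("side",(*p,.1465))))
e,d=ray("side",*f(371,366))
for z in (.0455,): print("tip at",at_z("side",*f(371,366),z)," collar c", at_z("side",*f(405,203),.1405))
E
```

```text
b [ 0.6097 -0.1105  0.049 ] r 30.4 ang 89 ty,tz units 0.01 1.22
o [ 0.6303 -0.1249  0.049 ] r 30.2 ang 138 ty,tz units -0.9 0.8
b2 [ 0.6348 -0.1476  0.049 ] r 31.1 ang 183 ty,tz units -1.24 -0.06
o3 [ 0.6212 -0.1639  0.049 ] r 28.7 ang 224 ty,tz units -0.83 -0.8
b4 [ 0.5917 -0.1659  0.049 ] r 28.4 ang 286 ty,tz units 0.32 -1.09
o5 [ 0.5756 -0.1421  0.049 ] r 29.0 ang 346 ty,tz units 1.13 -0.28
b [ 0.5905 -0.118   0.049 ] r 26.5 ang 48 ty,tz units 0.72 0.78
o [ 0.6152 -0.1159  0.049 ] r 26.8 ang 103 ty,tz units -0.24 1.04
b2 [ 0.6327 -0.1381  0.049 ] r 28.3 ang 165 ty,tz units -1.09 0.3
o3 [ 0.622  -0.1616  0.049 ] r 27.5 ang 220 ty,tz units -0.84 -0.7
b4 [ 0.5912 -0.1672  0.049 ] r 29.8 ang 286 ty,tz units 0.33 -1.15
o5 [ 0.5754 -0.1431  0.049 ] r 29.3 ang 344 ty,tz units 1.13 -0.31
exp tip [393.8 359.5] collar top [414.5 176.9]
tip at [ 0.6210839  -0.14308739  0.0455    ]  collar c [ 0.62362272 -0.14912887  0.1405    ]
```

Several beads have already moved, but the shaft looks tilted: the tip at (371,366) sits about 9 mm inward of the tool axis. I'll retreat to the middle and measure the tilt unloaded.

```bash
python3 -m handwheel '[[[0,0,0,0,0.3,0,1],[0,0,0,0,0.6,0,1],[0,0,0,0,0.7,0,1],[0,0,0,0,0.7,0,1]]]' 60
python3 w.py
python3 - <<'E'
from h import *
i=viewer.get_image("side"); crop(i,270,180,350,280,6,f"pics/side5.png")
E
```

```text
time: 7.3
ee_pos: [0.6125, -0.1419, 0.1607]
tool_rot: [-0.452, 0.543, 0.452, 0.544]
wrist_force: [0.1, -0.6, 0.4]
gripper_width: 0.0212
t 7.3 p [ 0.6125 -0.1419  0.1607] F [ 0.1  -0.56  0.44] w 0.0212
[[0.0004, -0.9833, 0.1818], [-0.0001, 0.1818, 0.9833], [-1.0, -0.0004, -0.0]]
```

View pics/side5.png

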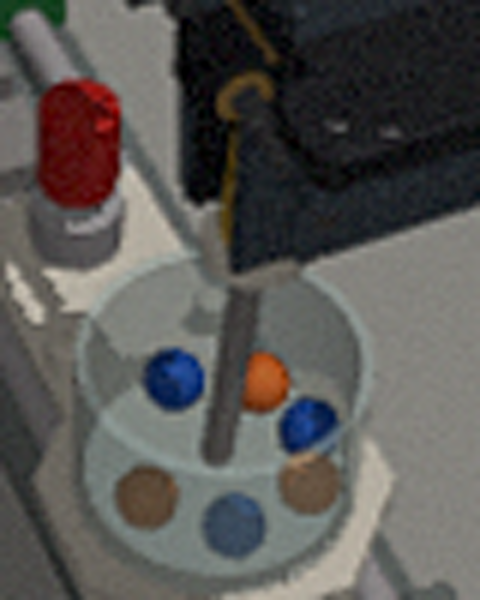

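```bash
python3 - <<'E'
from h import *
from scipy.optimize import least_squares
f=lambda u,v:np.array((270+(u+.5)/6-.5,180+(v+.5)/6-.5))
s=ctrl.observe();P=np.array(s["ee_pos"]);m=R.from_quat(s["tool_rot"]).as_matrix()
g=P-m[:,0]*.011
a,b=f(247,300),f(220,440)
def line(par,z0):  # slide z0 up, tilt about jaw axis by par[0], offset along ty par[1]
    d=R.from_rotvec(m[:,2]*par[0]).apply([0,0,-1]); o=g+m[:,1]*par[1]
    p=proj("side",o+d*.05);q=proj("side",o+d*.125);n=np.array([-(q-p)[1],(q-p)[0]]);n/=np.linalg.norm(n)
    return [n@(a-p),n@(b-p)]
for off in (0,):
  r=least_squares(lambda x:line(x,0),[0,0.]);print("tilt deg",np.degrees(r.x[0]),"offset mm",r.x[1]*1e3,r.fun)
  d=R.from_rotvec(m[:,2]*r.x[0]).apply([0,0,-1]); tip=g+m[:,1]*r.x[1]+d*.126;print("tip",tip)
  print("tip px exp",proj("side",tip),"seen",f(219,461))
E
```

```text
tilt deg 4.6415986307514725 offset mm -1.4278051828685396 [3.59691873e-14 2.72732502e-14]
tip [ 0.60420707 -0.14040085  0.04613188]
tip px exp [305.72819691 255.62231234] seen [306.08333333 256.41666667]
```

```bash
python3 -m handwheel '[[[0,0,-0.3,0,0.18,0,1],[0,0,-0.58,0,0.37,0,1],[0,0,-0.58,0,0.37,0,1],[0,0,-0.58,0,0.37,0,1]]]' 60
python3 w.py
python3 - <<'E'
from h import *
i=viewer.get_image("side"); crop(i,270,180,350,280,6,f"pics/side6.png")
E
```

```text
time: 7.75
ee_pos: [0.6041, -0.1405, 0.1608]
tool_rot: [-0.474, 0.525, 0.43, 0.561]
wrist_force: [0.3, -0.5, -0.2]
gripper_width: 0.0212
t 7.75 p [ 0.6041 -0.1405  0.1608] F [ 0.34 -0.52 -0.2 ] w 0.0212
[[0.0791, -0.9801, 0.1819], [-0.0147, 0.1813, 0.9833], [-0.9968, -0.0805, -0.0001]]
```

View pics/side6.png

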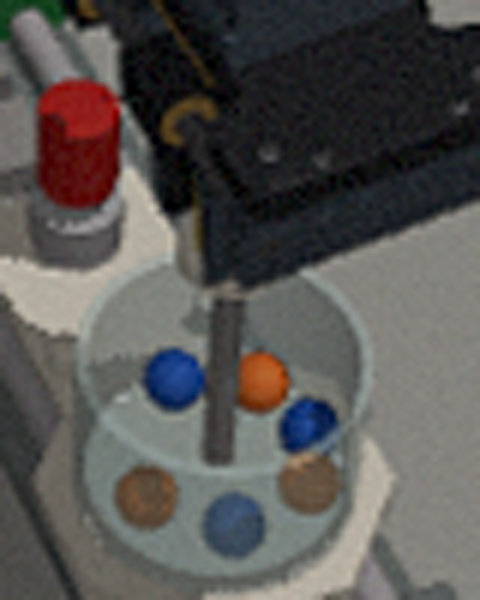

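```bash
python3 -m handwheel '[[[0,0,0,-0.03,0.39,-0.37,1],[0,0,0,-0.05,0.6,-0.58,1],[0,0,0,-0.06,0.78,-0.75,1],[0,0,0,-0.07,0.94,-0.54,1],[0,0,0,-0.08,1.04,-0.28,1],[0,0,0,-0.08,1.08,0,1],[0,0,0,-0.08,1.04,0.28,1],[0,0,0,-0.08,1.04,0.28,1]]]' 60
python3 w.py
python3 - <<'E'
from h import *
i=viewer.get_image("side"); crop(i,240,180,370,300,5,f"pics/side7.png")
E
```

```text
time: 8.6
ee_pos: [0.5813, -0.1285, 0.1614]
tool_rot: [-0.476, 0.524, 0.429, 0.562]
wrist_force: [4.9, -5.1, -0.5]
gripper_width: 0.0213
t 8.6 p [ 0.5813 -0.1285  0.1614] F [ 4.85 -5.15 -0.51] w 0.0213
[[0.0837, -0.98, 0.1806], [-0.0166, 0.1798, 0.9836], [-0.9964, -0.0853, -0.0012]]
```

View pics/side7.png

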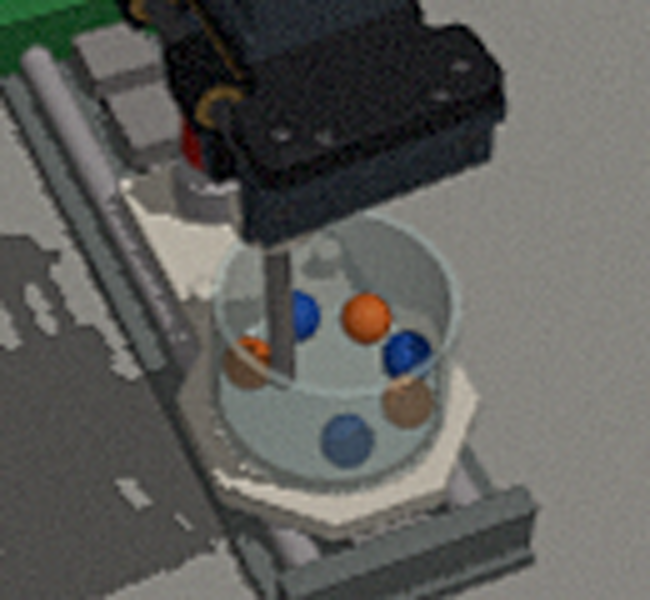

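```bash
cat > tilt.py <<'E'
from h import *
from scipy.optimize import least_squares
def tilt(a,b,tipz=.0455):
    """a,b: full-image side pixels on shaft axis; fit tilt (deg about jaw axis) with rod axis through grasp point"""
    s=ctrl.observe();P=np.array(s["ee_pos"]);m=R.from_quat(s["tool_rot"]).as_matrix(); g=P-m[:,0]*.011
    ty=np.array([-.9833,.182,0])
    def line(x):
        d=R.from_rotvec(m[:,2]*x[0]).apply([0,0,-1]); o=g+ty*x[1]
        p=proj("side",o+d*.05);q=proj("side",o+d*.125);n=np.array([-(q-p)[1],(q-p)[0]]);n/=np.linalg.norm(n)
        return [n@(a-p),n@(b-p)]
    r=least_squares(line,[0,0.]); d=R.from_rotvec(m[:,2]*r.x[0]).apply([0,0,-1])
    tip=g+ty*r.x[1]+d*.126; e=tip[:2]-[.6045,-.1405]
    u,v=-.9833*e[0]+.182*e[1],.182*e[0]+.9833*e[1]
    print("tilt from vertical deg",np.degrees(r.x[0]).round(2),"off mm",(r.x[1]*1e3).round(2),"tip",tip.round(4),"ty,tz",(u/.025).round(2),(v/.025).round(2),"r",np.hypot(u,v).round(4),"ang",np.degrees(np.arctan2(v,u)).round())
    print("tip px",proj("side",tip).round(1))
E
python3 - <<'E'
from b import *; from tilt import tilt
bead([("o5",247,362),("b",300,315),("o",366,317),("b2",407,355),("o3",406,402),("b4",347,440)])
tilt(np.array(f(278,262)),np.array(f(284,370)))
s=ctrl.observe(); print(s["ee_pos"])
E
```

```text
o5 [ 0.5818 -0.1179  0.049 ] r 32.0 ang 34 ty,tz units 1.06 0.72
b [ 0.6116 -0.1106  0.049 ] r 30.8 ang 93 ty,tz units -0.06 1.23
o [ 0.6319 -0.1253  0.049 ] r 31.3 ang 141 ty,tz units -0.97 0.8
b2 [ 0.6336 -0.1485  0.049 ] r 30.2 ang 185 ty,tz units -1.2 -0.1
o3 [ 0.6198 -0.1657  0.049 ] r 29.5 ang 228 ty,tz units -0.79 -0.88
b4 [ 0.5915 -0.1674  0.049 ] r 29.9 ang 285 ty,tz units 0.32 -1.15
tilt from vertical deg -4.38 off mm -0.45 tip [ 0.5903 -0.1302  0.0467] ty,tz 0.63 0.3 r 0.0175 ang 25.0
tip px [296.5 255.1]
[ 0.58128906 -0.12860089  0.16132679]
```

```bash
python3 -m handwheel '[[[0,0,0,0.03,-0.4,-0.15,1],[0,0,0.3,0.06,-0.8,-0.28,1],[0,0,0.58,0.08,-1.02,-0.3,1],[0,0,0.58,0.08,-1.02,-0.3,1],[0,0,0.58,0.08,-1.02,-0.3,1]]]' 60
python3 w.py .6045 -.1405 .159
python3 - <<'E'
from h import *
i=viewer.get_image("side"); crop(i,270,180,350,280,6,f"pics/side8.png")
E
```

```text
time: 9.15
ee_pos: [0.6031, -0.1405, 0.1599]
tool_rot: [-0.452, 0.543, 0.452, 0.544]
wrist_force: [-0.5, -0.3, -0.5]
gripper_width: 0.0209
t 9.15 p [ 0.6031 -0.1405  0.1599] F [-0.48 -0.3  -0.52] w 0.0209
[[0.0001, -0.9834, 0.1817], [0.0002, 0.1817, 0.9834], [-1.0, -0.0001, 0.0002]]
units [ 0.037 -0.054  0.01 ]
```

View pics/side8.png

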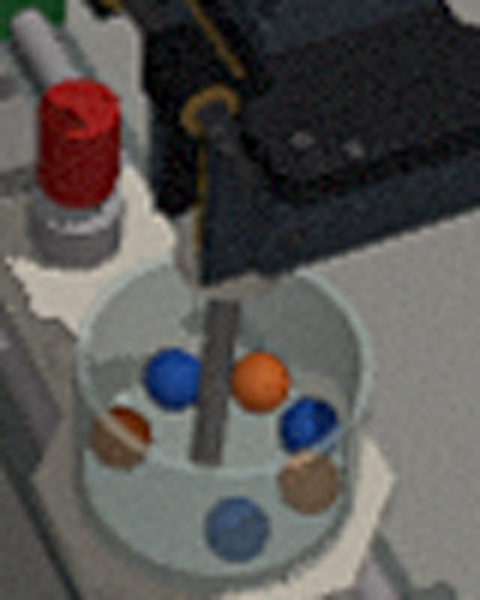

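```bash
python3 -m handwheel '[[[0,0,0,0,-0.2,-0.49,1],[0,0,0,0,-0.3,-0.88,1],[0,0,0,0,-0.38,-1.15,1],[0,0,0,0,-0.4,-1.3,1],[0,0,0,0,-0.08,-1.34,1],[0,0,0,0,0.27,-1.29,1],[0,0,0,0,0.59,-1.16,1],[0,0,0,0,0.87,-0.95,1]]]' 60
python3 w.py
python3 - <<'E'
from h import *
i=viewer.get_image("side"); crop(i,240,180,370,300,5,f"pics/side9.png")
E
```

```text
time: 10.0
ee_pos: [0.5764, -0.1597, 0.1604]
tool_rot: [-0.452, 0.544, 0.452, 0.544]
wrist_force: [-0.2, -0.7, -0.7]
gripper_width: 0.0209
t 10.0 p [ 0.5764 -0.1597  0.1604] F [-0.2  -0.68 -0.67] w 0.0209
[[-0.0003, -0.9833, 0.182], [0.0, 0.182, 0.9833], [-1.0, 0.0003, -0.0]]
```

View pics/side9.png

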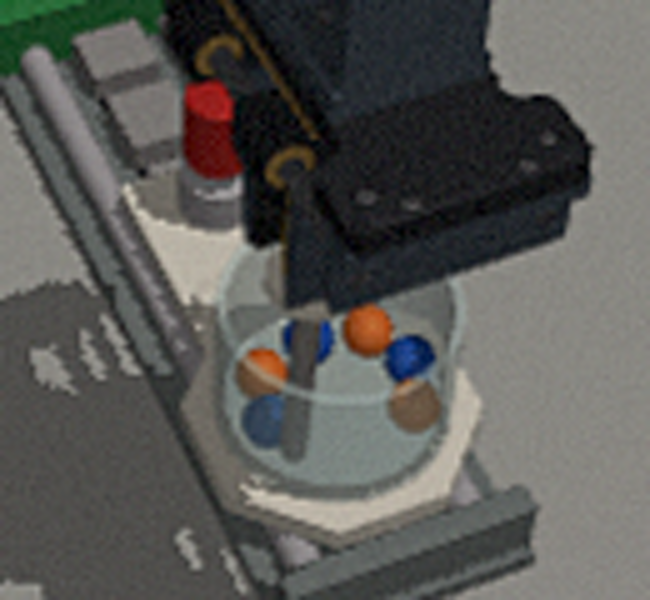

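```bash
python3 - <<'E'
from b import *; from tilt import tilt
bead([("b4",264,421),("o5",262,373),("b",307,338),("o",367,330),("b2",410,360),("o3",414,405)],c=(.6042,-.142))
tilt(np.array(f(306,330)),np.array(f(294,445)))
E
```

```text
b4 [ 0.5714 -0.1437  0.049 ] r 32.9 ang 347 ty,tz units 1.28 -0.31
o5 [ 0.5835 -0.1252  0.049 ] r 26.6 ang 28 ty,tz units 0.94 0.51
b [ 0.6072 -0.1211  0.049 ] r 21.1 ang 88 ty,tz units 0.03 0.84
o [ 0.6284 -0.1306  0.049 ] r 26.8 ang 144 ty,tz units -0.87 0.63
b2 [ 0.6331 -0.151   0.049 ] r 30.3 ang 187 ty,tz units -1.2 -0.14
o3 [ 0.6214 -0.1684  0.049 ] r 31.5 ang 226 ty,tz units -0.87 -0.91
tilt from vertical deg 1.51 off mm -1.57 tip [ 0.5741 -0.1585  0.0453] ty,tz 1.07 -0.93 r 0.0354 ang -41.0
tip px [298.3 269.9]
```

```bash
python3 -m handwheel '[[[0,0,0,0,-0.42,0.42,1],[0,0,0,0,-0.92,0.82,1],[0,0,0,0,-1.37,0.72,1],[0,0,0,0,-1.55,0.64,1],[0,0,0,0,-1.72,0.53,1],[0,0,0,0,-1.83,0.41,1],[0,0,0,0,-1.93,0.26,1],[0,0,0,0,-1.94,0.09,1]]]' 60
python3 w.py
python3 - <<'E'
from h import *
i=viewer.get_image("side"); crop(i,240,180,370,300,5,f"pics/side10.png")
E
```

```text
time: 10.85
ee_pos: [0.6244, -0.1659, 0.1596]
tool_rot: [-0.45, 0.544, 0.454, 0.544]
wrist_force: [-4.5, 9.1, 0.5]
gripper_width: 0.021
t 10.85 p [ 0.6244 -0.1659  0.1596] F [-4.5   9.15  0.47] w 0.021
[[-0.0033, -0.9831, 0.1832], [0.0033, 0.1832, 0.9831], [-1.0, 0.0038, 0.0026]]
```

View pics/side10.png

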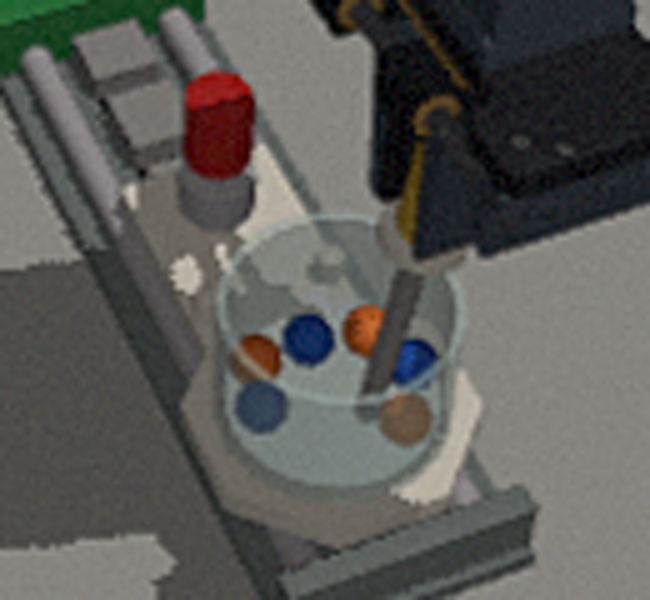

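```bash
python3 - <<'E'
from b import *; from tilt import tilt
bead([("b4",261,407),("o5",256,358),("b",308,338),("o",366,330),("b2",414,361),("o3",405,418)],c=(.6042,-.142))
tilt(np.array(f(407,280)),np.array(f(374,395)))
E
```

```text
b4 [ 0.5741 -0.1379  0.049 ] r 30.4 ang 357 ty,tz units 1.21 -0.06
o5 [ 0.5857 -0.1182  0.049 ] r 30.1 ang 42 ty,tz units 0.9 0.8
b [ 0.6075 -0.1213  0.049 ] r 21.0 ang 89 ty,tz units 0.02 0.84
o [ 0.6281 -0.1304  0.049 ] r 26.6 ang 144 ty,tz units -0.85 0.63
b2 [ 0.6341 -0.1522  0.049 ] r 31.6 ang 188 ty,tz units -1.25 -0.18
o3 [ 0.615  -0.1712  0.049 ] r 31.2 ang 239 ty,tz units -0.64 -1.07
tilt from vertical deg 7.88 off mm 3.28 tip [ 0.604  -0.1628  0.0457] ty,tz -0.14 -0.88 r 0.0223 ang -99.0
tip px [312.9 263.9]
```

```bash
python3 -m handwheel '[[[0,0,0,0,0.15,0.4,1],[0,0,-0.4,0,0.5,0.75,1],[0,0,-1,0,0.92,0.82,1],[0,0,-1,0,0.92,0.82,1],[0,0,-1,0,0.92,0.82,1]]]' 60
python3 w.py
python3 - <<'E'
from h import *
i=viewer.get_image("side"); crop(i,240,180,370,300,5,f"pics/side11.png")
s=ctrl.observe(); print(s["joint_positions"].round(2)); print("vertical in tool",R.from_quat(s["tool_rot"]).inv().apply([0,0,1]).round(3))
E
```

```text
time: 11.4
ee_pos: [0.6067, -0.1425, 0.1608]
tool_rot: [-0.489, 0.511, 0.413, 0.574]
wrist_force: [0.2, 0.5, 0.2]
gripper_width: 0.0209
t 11.4 p [ 0.6067 -0.1425  0.1608] F [0.23 0.49 0.25] w 0.0209
[[0.1365, -0.9738, 0.1819], [-0.0255, 0.1801, 0.9833], [-0.9903, -0.1388, -0.0002]]
[-0.27  0.29  1.99  0.02  0.72 -1.67]
vertical in tool [-0.99  -0.139 -0.   ]
```

View pics/side11.png

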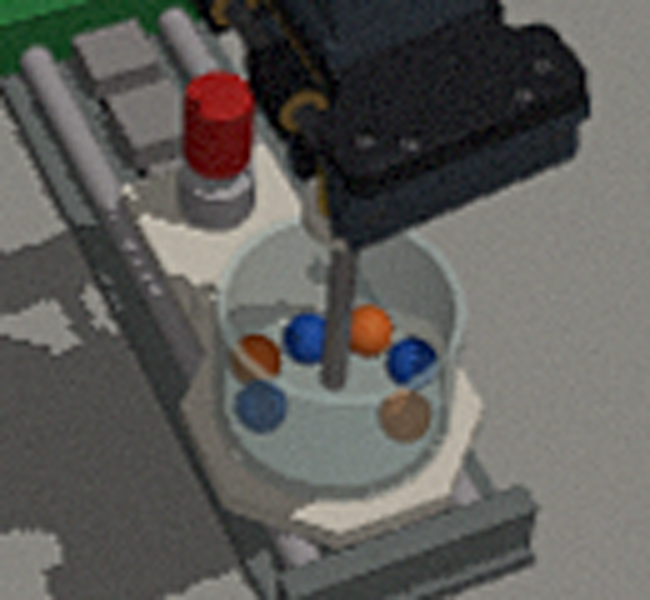

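```bash
python3 -m handwheel '[[[1.0,0.14,0,0,0,0,1],[2.0,0.28,0,0,0,0,1],[3.0,0.42,0,0,0,0,1],[4.0,0.56,0,0,0,0,1],[5.0,0.7,0,0,0,0,1],[5.57,0.78,0,0,0,0,1]]]' 60
python3 -m handwheel '[[[1.0,0.14,0,0,0,0,1],[2.0,0.28,0,0,0,0,1],[3.0,0.42,0,0,0,0,1],[4.0,0.56,0,0,0,0,1],[5.0,0.7,0,0,0,0,1],[5.57,0.78,0,0,0,0,1],[5.57,0.78,0,0,0,0,1]]]' 60
python3 w.py
python3 - <<'E'
from h import *
i=viewer.get_image("side"); crop(i,240,180,370,300,5,f"pics/side12.png")
E
```

```text
time: 12.05
ee_pos: [0.6077, -0.1428, 0.1606]
tool_rot: [-0.255, 0.66, 0.16, 0.689]
wrist_force: [-0.1, -0.3, -1.2]
gripper_width: 0.0212
time: 12.75
ee_pos: [0.6077, -0.1429, 0.1605]
tool_rot: [0.016, 0.707, -0.114, 0.698]
wrist_force: [0.3, 0.1, -0.7]
gripper_width: 0.0213
t 12.75 p [ 0.6077 -0.1429  0.1605] F [ 0.26  0.08 -0.68] w 0.0213
[[-0.025, 0.1815, 0.9831], [-0.1367, 0.9735, -0.1832], [-0.9903, -0.139, 0.0005]]
```

View pics/side12.png

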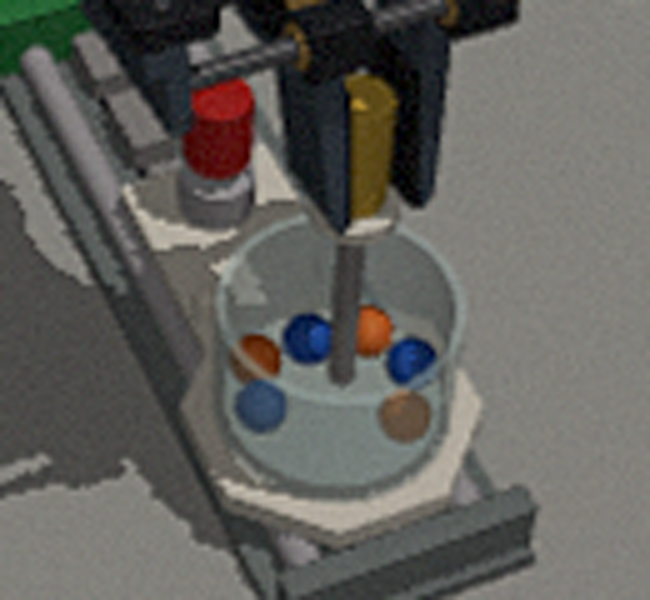

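```bash
python3 - <<'E'
from b import *
bead([("b4",261,407),("o5",256,358),("b",308,338),("o",370,330),("b2",411,361),("o3",405,416)],c=(.6042,-.142))
for z in(.0455,):
  p=at_z("side",*f(342,381),z); d=p[:2]-[.6042,-.142]; print("tip",p.round(4),(-.9833*d[0]+.182*d[1])/.025,(.182*d[0]+.9833*d[1])/.025)
P=np.array([inv(proj("side",(.6042+.043*np.cos(t),-.142+.043*np.sin(t),.094))) for t in np.linspace(0,2*np.pi,60)]);print("rim u",P[:,0].min(),P[:,0].max(),"v",P[:,1].min(),P[:,1].max())
E
```

```text
b4 [ 0.5741 -0.1379  0.049 ] r 30.4 ang 357 ty,tz units 1.21 -0.06
o5 [ 0.5857 -0.1182  0.049 ] r 30.1 ang 42 ty,tz units 0.9 0.8
b [ 0.6075 -0.1213  0.049 ] r 21.0 ang 89 ty,tz units 0.02 0.84
o [ 0.6293 -0.1312  0.049 ] r 27.4 ang 146 ty,tz units -0.91 0.61
b2 [ 0.6331 -0.1516  0.049 ] r 30.5 ang 188 ty,tz units -1.21 -0.17
o3 [ 0.6156 -0.1705  0.049 ] r 30.7 ang 238 ty,tz units -0.66 -1.04
tip [ 0.6078 -0.1427  0.0455] -0.14691431642811226 -0.0018487950743643292
rim u 219.8 460.6 v 210.9 396.9
```

```bash
python3 -m handwheel '[[[0,0,0,0.04,-0.3,0.36,1],[0,0,0,0.06,-0.45,0.56,1],[0,0,0,0.08,-0.56,0.73,1],[0,0,0,0.1,-0.67,0.88,1],[0,0,0,0.11,-0.77,0.92,1],[0,0,0,0.14,-0.96,0.76,1],[0,0,0,0.16,-1.14,0.51,1],[0,0,0,0.18,-1.27,0.21,1]]]' 60
python3 w.py
python3 - <<'E'
from h import *
i=viewer.get_image("side"); crop(i,240,180,370,300,5,f"pics/side13.png")
E
```

```text
time: 13.6
ee_pos: [0.6058, -0.1748, 0.16]
tool_rot: [0.016, 0.707, -0.113, 0.698]
wrist_force: [-0.8, 7.4, 0.3]
gripper_width: 0.0213
t 13.6 p [ 0.6058 -0.1748  0.16  ] F [-0.78  7.4   0.29] w 0.0213
[[-0.0254, 0.1801, 0.9833], [-0.1347, 0.9741, -0.1818], [-0.9906, -0.1371, -0.0005]]
```

View pics/side13.png

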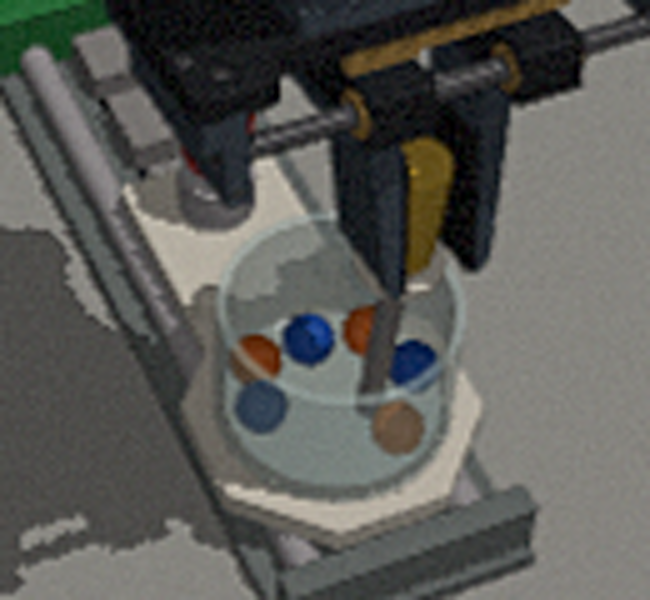

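```bash
cat >> b.py <<'E'
def tip(u,v,z=.0455,c=(.6042,-.142)):
    p=at_z("side",*f(u,v),z); d=p[:2]-c; a,b=(-.9833*d[0]+.182*d[1])/.025,(.182*d[0]+.9833*d[1])/.025
    s=ctrl.observe()["ee_pos"]; e=s[:2]-c
    print("tip",a.round(2),b.round(2),"r",(25*np.hypot(a,b)).round(1),"ang",np.degrees(np.arctan2(b,a)).round()%360,"tcp",((-.9833*e[0]+.182*e[1])/.025).round(2),((.182*e[0]+.9833*e[1])/.025).round(2))
E
python3 - <<'E'
from b import *
bead([("b4",261,407),("o5",256,358),("b",308,338),("b2",415,362),("o3",398,427)],c=(.6042,-.142))
tip(370,407)
E
```

```text
b4 [ 0.5741 -0.1379  0.049 ] r 30.4 ang 357 ty,tz units 1.21 -0.06
o5 [ 0.5857 -0.1182  0.049 ] r 30.1 ang 42 ty,tz units 0.9 0.8
b [ 0.6075 -0.1213  0.049 ] r 21.0 ang 89 ty,tz units 0.02 0.84
b2 [ 0.6341 -0.1528  0.049 ] r 31.8 ang 189 ty,tz units -1.25 -0.21
o3 [ 0.6104 -0.173   0.049 ] r 31.7 ang 248 ty,tz units -0.47 -1.18
tip -0.31 -0.6 r 16.9 ang 242.0 tcp -0.26 -1.29
```

```bash
python3 -m handwheel '[[[0,0,0,-0.07,0.5,-0.31,1],[0,0,0,-0.13,0.89,-0.31,1],[0,0,0,-0.18,1.29,-0.31,1],[0,0,0,-0.22,1.58,-0.31,1],[0,0,0,-0.26,1.83,-0.31,1],[0,0,0,-0.27,1.93,-0.31,1],[0,0,0,-0.27,1.93,-0.31,1]]]' 60
python3 w.py
python3 - <<'E'
from h import *
i=viewer.get_image("side"); crop(i,240,180,370,300,5,f"pics/side14.png")
E
```

```text
time: 14.35
ee_pos: [0.6076, -0.1256, 0.1606]
tool_rot: [0.014, 0.707, -0.113, 0.698]
wrist_force: [-1.4, -7.1, 0.8]
gripper_width: 0.0215
t 14.35 p [ 0.6076 -0.1256  0.1606] F [-1.4  -7.15  0.82] w 0.0215
[[-0.0247, 0.1785, 0.9836], [-0.1381, 0.9739, -0.1802], [-0.9901, -0.1403, 0.0006]]
```

View pics/side14.png

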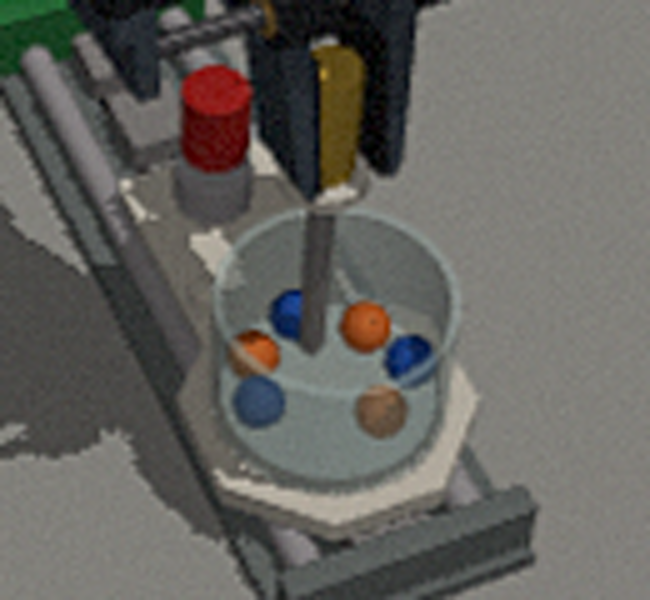

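```bash
python3 - <<'E'
from b import *
c=(.6046,-.1400)
P=np.array([inv(proj("side",(c[0]+.043*np.cos(t),c[1]+.043*np.sin(t),.094))) for t in np.linspace(0,2*np.pi,60)]);print("rim u",P[:,0].min(),P[:,0].max(),"v",P[:,1].min(),P[:,1].max())
bead([("b4",258,401),("o5",254,353),("b",293,315),("o",366,326),("b2",408,358),("o3",381,411)],c=c)
tip(311,349,c=c)
E
```

```text
rim u 217.5 458.0 v 207.2 392.5
b4 [ 0.5748 -0.135   0.049 ] r 30.2 ang 359 ty,tz units 1.21 -0.02
o5 [ 0.5864 -0.1159  0.049 ] r 30.2 ang 43 ty,tz units 0.89 0.82
b [ 0.6094 -0.1091  0.049 ] r 31.3 ang 88 ty,tz units 0.04 1.25
o [ 0.6293 -0.1288  0.049 ] r 27.1 ang 145 ty,tz units -0.89 0.62
b2 [ 0.6331 -0.1498  0.049 ] r 30.1 ang 189 ty,tz units -1.19 -0.18
o3 [ 0.6097 -0.1638  0.049 ] r 24.4 ang 247 ty,tz units -0.37 -0.9
tip 0.02 0.65 r 16.2 ang 89.0 tcp -0.02 0.58
```

```bash
python3 -m handwheel '[[[0,0,0,0.08,-0.54,0.25,1],[0,0,0,0.13,-0.94,0.55,1],[0,0,0,0.17,-1.22,0.8,1],[0,0,0,0.19,-1.36,0.97,1],[0,0,0,0.21,-1.48,1.07,1],[0,0,0,0.21,-1.48,1.07,1]]]' 60
python3 w.py
python3 - <<'E'
from h import *
i=viewer.get_image("side"); crop(i,240,180,370,300,5,f"pics/side15.png")
E
```

```text
time: 15.0
ee_pos: [0.6271, -0.1682, 0.1599]
tool_rot: [0.016, 0.707, -0.114, 0.698]
wrist_force: [0.4, 0.5, -1.1]
gripper_width: 0.0213
t 15.0 p [ 0.6271 -0.1682  0.1599] F [ 0.37  0.5  -1.1 ] w 0.0213
[[-0.025, 0.181, 0.9832], [-0.1363, 0.9737, -0.1827], [-0.9904, -0.1385, 0.0003]]
```

View pics/side15.png

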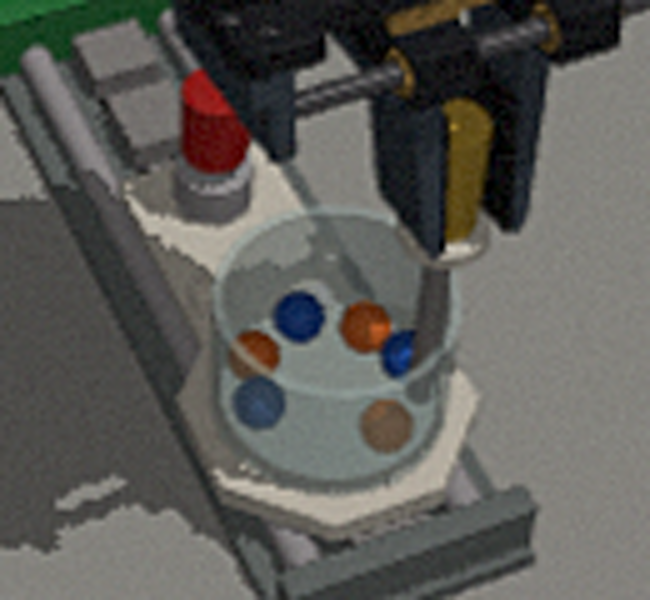

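The rod is now behind the orange bead, with the tip near (420,392) by the wall and low force. I'll push that bead along the wall.

```bash
python3 -m handwheel '[[[0,0,0,0.03,-0.23,-0.22,1],[0,0,0,0.06,-0.4,-0.52,1],[0,0,0,0.07,-0.49,-0.85,1],[0,0,0,0.07,-0.49,-1.19,1],[0,0,0,0.07,-0.49,-1.19,1]]]' 60
python3 w.py
python3 - <<'E'
from h import *
i=viewer.get_image("side"); crop(i,240,180,370,300,5,f"pics/side16.png")
E
```

```text
time: 15.55
ee_pos: [0.5939, -0.1739, 0.1602]
tool_rot: [0.016, 0.707, -0.113, 0.698]
wrist_force: [1.1, 1.0, 0.6]
gripper_width: 0.0213
t 15.55 p [ 0.5939 -0.1739  0.1602] F [1.11 0.99 0.57] w 0.0213
[[-0.0253, 0.1802, 0.9833], [-0.1363, 0.9738, -0.182], [-0.9903, -0.1386, -0.0001]]
```

View pics/side16.png

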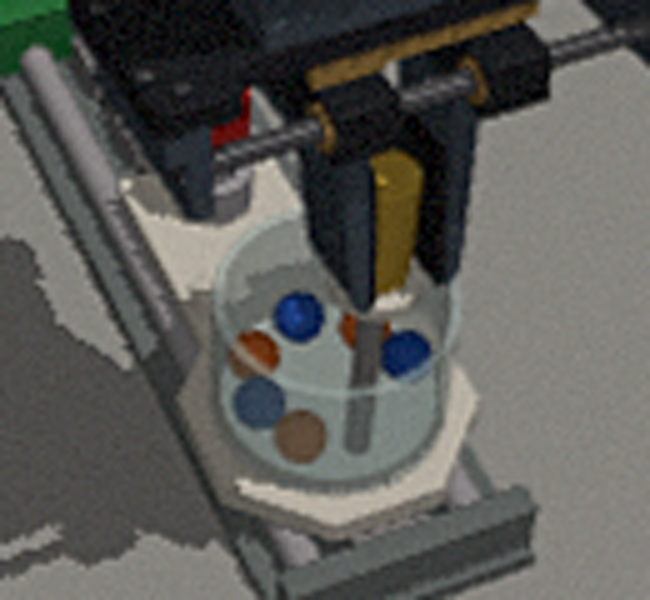

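```bash
python3 - <<'E'
from b import *
c=(.6046,-.1400)
bead([("b4",258,402),("o5",254,355),("b",299,317),("o",365,326),("b2",407,354),("o3",301,437)],c=c)
tip(356,449,c=c)
E
```

```text
b4 [ 0.5745 -0.1354  0.049 ] r 30.4 ang 358 ty,tz units 1.22 -0.04
o5 [ 0.5859 -0.1166  0.049 ] r 29.9 ang 41 ty,tz units 0.91 0.78
b [ 0.6107 -0.1112  0.049 ] r 29.5 ang 91 ty,tz units -0.03 1.18
o [ 0.6289 -0.1286  0.049 ] r 26.9 ang 144 ty,tz units -0.87 0.63
b2 [ 0.6339 -0.1481  0.049 ] r 30.4 ang 185 ty,tz units -1.21 -0.11
o3 [ 0.5784 -0.157   0.049 ] r 31.3 ang 317 ty,tz units 0.91 -0.86
tip 0.22 -1.28 r 32.4 ang 280.0 tcp 0.14 -1.41
```

```bash
python3 -m handwheel '[[[0,0,0,-0.08,0.58,0.1,1],[0,0,0,-0.17,1.18,0.3,1],[0,0,0,-0.19,1.35,0.6,1],[0,0,0,-0.19,1.36,0.86,1],[0,0,0,-0.17,1.22,0.9,1],[0,0,0,-0.15,1.04,0.86,1],[0,0,0,-0.12,0.88,0.77,1],[0,0,0,-0.1,0.74,0.65,1]]]' 60
python3 w.py
python3 - <<'E'
from h import *
i=viewer.get_image("side"); crop(i,240,180,370,300,5,f"pics/side17.png")
E
```

```text
time: 16.4
ee_pos: [0.6147, -0.1593, 0.1601]
tool_rot: [0.015, 0.707, -0.113, 0.698]
wrist_force: [-0.3, -0.1, -0.2]
gripper_width: 0.0208
t 16.4 p [ 0.6147 -0.1593  0.1601] F [-0.32 -0.06 -0.23] w 0.0208
[[-0.0242, 0.1803, 0.9833], [-0.1367, 0.9738, -0.1819], [-0.9903, -0.1388, 0.0011]]
```

View pics/side17.png

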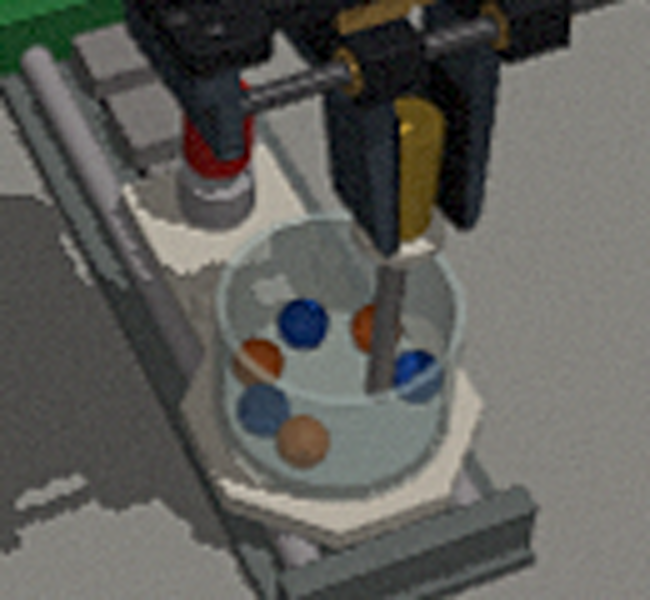

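```bash
python3 - <<'E'
from b import *
c=(.6042,-.142)
bead([("b4",263,410),("o5",257,361),("b",303,324),("o",374,329),("b2",416,376),("o3",303,441)],c=c)
tip(379,389,c=c)
E
```

```text
b4 [ 0.5739 -0.1394  0.049 ] r 30.4 ang 354 ty,tz units 1.21 -0.12
o5 [ 0.5852 -0.1196  0.049 ] r 29.4 ang 39 ty,tz units 0.91 0.74
b [ 0.6099 -0.1148  0.049 ] r 27.8 ang 91 ty,tz units -0.03 1.11
o [ 0.6309 -0.1317  0.049 ] r 28.6 ang 148 ty,tz units -0.97 0.6
b2 [ 0.6303 -0.1582  0.049 ] r 30.7 ang 201 ty,tz units -1.15 -0.45
o3 [ 0.5779 -0.1589  0.049 ] r 31.2 ang 317 ty,tz units 0.91 -0.85
tip -0.59 -0.35 r 17.1 ang 211.0 tcp -0.52 -0.62
```

```bash
python3 -m handwheel '[[[0,0,0,-0.05,0.35,-0.24,1],[0,0,0,-0.05,0.38,0.01,1],[0,0,0,-0.06,0.4,0.26,1],[0,0,0,-0.06,0.42,0.51,1],[0,0,0,-0.06,0.44,0.66,1],[0,0,0,-0.06,0.41,0.74,1],[0,0,0,-0.06,0.41,0.74,1]]]' 60
python3 w.py
python3 - <<'E'
from h import *
i=viewer.get_image("side"); crop(i,240,180,370,300,5,f"pics/side18.png")
E
```

```text
time: 17.15
ee_pos: [0.6354, -0.1519, 0.1601]
tool_rot: [0.015, 0.707, -0.113, 0.698]
wrist_force: [0.6, -0.2, -1.4]
gripper_width: 0.0212
t 17.15 p [ 0.6354 -0.1519  0.1601] F [ 0.58 -0.21 -1.45] w 0.0212
[[-0.0243, 0.1798, 0.9834], [-0.1366, 0.9739, -0.1815], [-0.9903, -0.1388, 0.0009]]
```

View pics/side18.png

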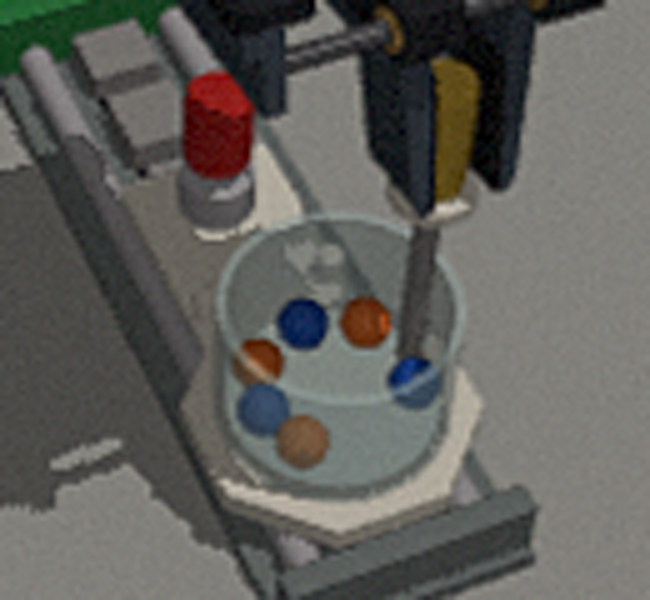

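```bash
python3 -m handwheel '[[[0,0,0,0.03,-0.24,0.03,1],[0,0,0,0.07,-0.5,-0.04,1],[0,0,0,0.11,-0.75,-0.16,1],[0,0,0,0.14,-0.97,-0.34,1],[0,0,0,0.16,-1.15,-0.55,1],[0,0,0,0.18,-1.26,-0.75,1],[0,0,0,0.18,-1.26,-0.75,1]]]' 60
python3 w.py
python3 - <<'E'
from h import *
i=viewer.get_image("side"); crop(i,240,180,370,300,5,f"pics/side19.png")
E
```

```text
time: 17.9
ee_pos: [0.6096, -0.1799, 0.1601]
tool_rot: [0.016, 0.707, -0.113, 0.698]
wrist_force: [0.3, -0.2, -0.2]
gripper_width: 0.021
t 17.9 p [ 0.6096 -0.1799  0.1601] F [ 0.34 -0.16 -0.16] w 0.021
[[-0.0251, 0.1804, 0.9833], [-0.1364, 0.9738, -0.1822], [-0.9903, -0.1387, 0.0002]]
```

View pics/side19.png

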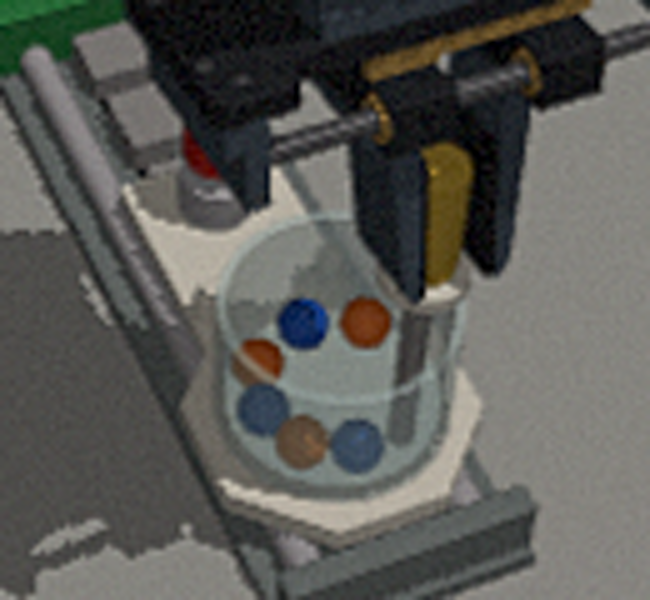

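```bash
python3 - <<'E'
from b import *
c=(.6042,-.142)
bead([("b4",263,410),("o5",257,361),("b",302,323),("o",365,322),("b2",357,446),("o3",303,441)],c=c)
tip(400,440,c=c)
E
```

```text
b4 [ 0.5739 -0.1394  0.049 ] r 30.4 ang 354 ty,tz units 1.21 -0.12
o5 [ 0.5852 -0.1196  0.049 ] r 29.4 ang 39 ty,tz units 0.91 0.74
b [ 0.6099 -0.1142  0.049 ] r 28.4 ang 91 ty,tz units -0.02 1.14
o [ 0.6301 -0.1271  0.049 ] r 29.9 ang 140 ty,tz units -0.91 0.78
b2 [ 0.5929 -0.1715  0.049 ] r 31.6 ang 280 ty,tz units 0.23 -1.24
o3 [ 0.5779 -0.1589  0.049 ] r 31.2 ang 317 ty,tz units 0.91 -0.85
tip -0.45 -1.31 r 34.5 ang 251.0 tcp -0.51 -1.44
```

```bash
python3 -m handwheel '[[[0,0,0,-0.1,0.7,-0.15,1],[0,0,0,-0.18,1.3,-0.35,1],[0,0,0,-0.25,1.74,-0.2,1],[0,0,0,-0.26,1.86,-0.04,1],[0,0,0,-0.25,1.78,0.08,1],[0,0,0,-0.23,1.65,0.17,1],[0,0,0,-0.21,1.49,0.24,1],[0,0,0,-0.19,1.35,0.26,1]]]' 60
python3 w.py
python3 - <<'E'
from h import *
i=viewer.get_image("side"); crop(i,240,180,370,300,5,f"pics/side20.png")
E
```

```text
time: 18.75
ee_pos: [0.6233, -0.1475, 0.1599]
tool_rot: [0.015, 0.707, -0.113, 0.698]
wrist_force: [-0.1, 0.4, -0.4]
gripper_width: 0.0211
t 18.75 p [ 0.6233 -0.1475  0.1599] F [-0.08  0.37 -0.41] w 0.0211
[[-0.0253, 0.1797, 0.9834], [-0.1366, 0.9739, -0.1814], [-0.9903, -0.1389, -0.0001]]
```

View pics/side20.png

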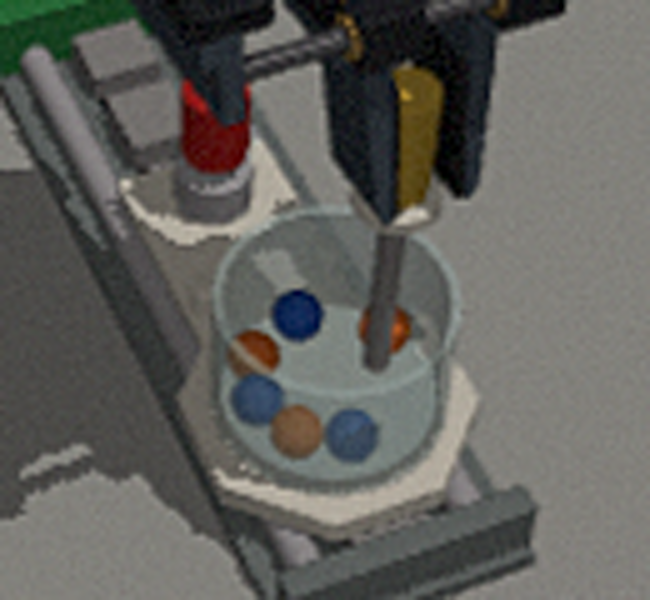

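```bash
python3 - <<'E'
from b import *
c=(.6046,-.140)
bead([("b4",258,400),("o5",254,353),("b",298,315),("o",386,329),("b2",352,436),("o3",297,432)],c=c)
tip(375,366,c=c)
E
```

```text
b4 [ 0.575  -0.1346  0.049 ] r 30.0 ang 360 ty,tz units 1.2 -0.0
o5 [ 0.5864 -0.1159  0.049 ] r 30.2 ang 43 ty,tz units 0.89 0.82
b [ 0.6109 -0.1101  0.049 ] r 30.5 ang 92 ty,tz units -0.03 1.22
o [ 0.6347 -0.1342  0.049 ] r 30.6 ang 159 ty,tz units -1.14 0.45
b2 [ 0.594  -0.1669  0.049 ] r 28.9 ang 281 ty,tz units 0.22 -1.14
o3 [ 0.5785 -0.1544  0.049 ] r 29.8 ang 321 ty,tz units 0.92 -0.76
tip -0.73 -0.03 r 18.2 ang 182.0 tcp -0.8 -0.18
```

```bash
python3 -m handwheel '[[[0,0,0,-0.03,0.23,-0.38,1],[0,0,0,-0.08,0.57,-0.35,1],[0,0,0,-0.11,0.81,-0.18,1],[0,0,0,-0.14,1.02,-0.03,1],[0,0,0,-0.16,1.1,0.04,1],[0,0,0,-0.16,1.1,0.04,1],[0,0,0,-0.13,0.93,0.24,1],[0,0,0,-0.1,0.68,0.42,1]]]' 60
python3 -m handwheel '[[[0,0,0,0.04,-0.27,0.12,1],[0,0,0,0.08,-0.56,0.18,1],[0,0,0,0.12,-0.84,0.17,1],[0,0,0,0.16,-1.1,0.1,1],[0,0,0,0.16,-1.1,0.1,1]]]' 60
python3 w.py
python3 - <<'E'
from h import *
i=viewer.get_image("side"); crop(i,240,180,370,300,5,f"pics/side21.png")
E
```

```text
time: 19.6
ee_pos: [0.6369, -0.1329, 0.1604]
tool_rot: [0.015, 0.707, -0.113, 0.698]
wrist_force: [0.4, -0.0, -0.6]
gripper_width: 0.0211
time: 20.1
ee_pos: [0.6333, -0.161, 0.16]
tool_rot: [0.016, 0.707, -0.114, 0.698]
wrist_force: [0.7, 0.7, -0.5]
gripper_width: 0.0212
t 20.1 p [ 0.6333 -0.161   0.16  ] F [ 0.68  0.7  -0.45] w 0.0212
[[-0.0252, 0.1809, 0.9832], [-0.1364, 0.9737, -0.1826], [-0.9903, -0.1387, 0.0001]]
```

View pics/side21.png

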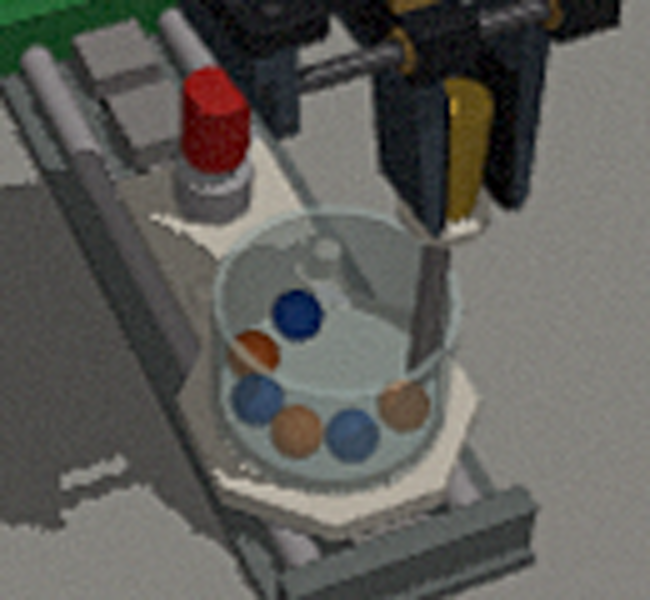

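```bash
python3 - <<'E'
from b import *
c=(.6046,-.140)
bead([("b4",258,400),("o5",254,353),("b",298,315),("o",404,406),("b2",353,436),("o3",298,432)],c=c)
tip(421,375,c=c)
E
```

```text
b4 [ 0.575  -0.1346  0.049 ] r 30.0 ang 360 ty,tz units 1.2 -0.0
o5 [ 0.5864 -0.1159  0.049 ] r 30.2 ang 43 ty,tz units 0.89 0.82
b [ 0.6109 -0.1101  0.049 ] r 30.5 ang 92 ty,tz units -0.03 1.22
o [ 0.6181 -0.1667  0.049 ] r 29.9 ang 233 ty,tz units -0.73 -0.95
b2 [ 0.5944 -0.1671  0.049 ] r 29.0 ang 280 ty,tz units 0.21 -1.14
o3 [ 0.5788 -0.1546  0.049 ] r 29.7 ang 320 ty,tz units 0.91 -0.76
tip -1.28 -0.45 r 34.0 ang 199.0 tcp -1.29 -0.6
```

```bash
python3 -m handwheel '[[[0,0,0,-0.05,0.35,-0.68,1],[0,0,0,-0.09,0.64,-1.28,1],[0,0,0,-0.13,0.94,-1.43,1],[0,0,0,-0.16,1.12,-1.47,1],[0,0,0,-0.17,1.17,-1.32,1],[0,0,0,-0.16,1.16,-1.15,1],[0,0,0,-0.16,1.1,-0.98,1],[0,0,0,-0.14,0.99,-0.83,1]]]' 60
python3 w.py
python3 - <<'E'
from h import *
i=viewer.get_image("side"); crop(i,240,180,370,300,5,f"pics/side22.png")
E
```

```text
time: 20.95
ee_pos: [0.6191, -0.132, 0.1603]
tool_rot: [0.015, 0.707, -0.113, 0.698]
wrist_force: [-0.4, 0.4, -0.6]
gripper_width: 0.021
t 20.95 p [ 0.6191 -0.132   0.1603] F [-0.37  0.4  -0.61] w 0.021
[[-0.0241, 0.18, 0.9834], [-0.1364, 0.9739, -0.1816], [-0.9904, -0.1385, 0.0011]]
```

View pics/side22.png

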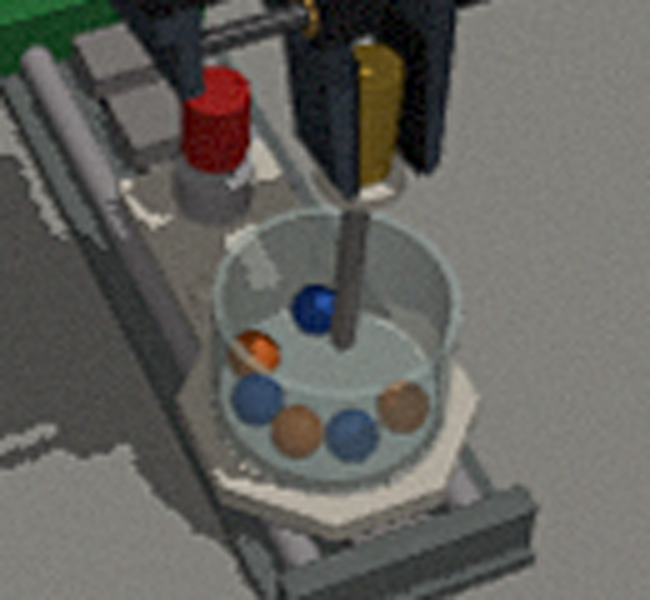

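```bash
python3 - <<'E'
from b import *
c=(.6046,-.140)
bead([("o5",254,353),("b",317,309)],c=c)
tip(342,346,c=c)
E
```

```text
o5 [ 0.5864 -0.1159  0.049 ] r 30.2 ang 43 ty,tz units 0.89 0.82
b [ 0.6187 -0.1118  0.049 ] r 31.5 ang 106 ty,tz units -0.35 1.21
tip -0.44 0.51 r 16.9 ang 131.0 tcp -0.52 0.41
```

```bash
python3 -m handwheel '[[[0,0,0,0.03,-0.21,-0.34,1],[0,0,0,0,0,-0.56,1],[0,0,0,-0.04,0.29,-0.65,1],[0,0,0,-0.08,0.53,-0.73,1],[0,0,0,-0.1,0.73,-0.8,1],[0,0,0,-0.1,0.73,-0.8,1],[0,0,0,-0.11,0.81,-0.49,1],[0,0,0,-0.11,0.78,-0.16,1]]]' 60
python3 -m handwheel '[[[0,0,0,0.01,-0.1,0.3,1],[0,0,0,0.04,-0.28,0.57,1],[0,0,0,0.07,-0.48,0.77,1],[0,0,0,0.07,-0.48,0.77,1]]]' 60
python3 w.py
python3 - <<'E'
from h import *
i=viewer.get_image("side"); crop(i,240,180,370,300,5,f"pics/side23.png")
E
```

```text
time: 21.8
ee_pos: [0.6185, -0.1117, 0.1603]
tool_rot: [0.015, 0.707, -0.113, 0.698]
wrist_force: [0.5, -0.5, -0.8]
gripper_width: 0.0211
time: 22.2
ee_pos: [0.6349, -0.1281, 0.16]
tool_rot: [0.016, 0.707, -0.114, 0.698]
wrist_force: [-0.8, -0.0, -1.0]
gripper_width: 0.0213
t 22.2 p [ 0.6349 -0.1281  0.16  ] F [-0.79 -0.03 -1.04] w 0.0213
[[-0.0248, 0.1808, 0.9832], [-0.1365, 0.9737, -0.1825], [-0.9903, -0.1387, 0.0006]]
```

View pics/side23.png

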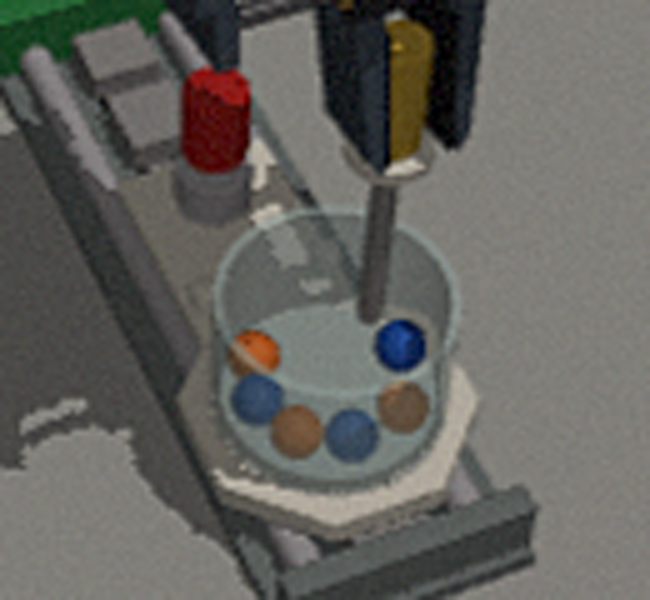

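```bash
python3 - <<'E'
from b import *
c=(.6046,-.140)
bead([("b4",258,400),("o5",254,353),("b",401,345),("o",404,406),("b2",353,436),("o3",298,432)],c=c)
tip(369,320,c=c)
E
```

```text
b4 [ 0.575  -0.1346  0.049 ] r 30.0 ang 360 ty,tz units 1.2 -0.0
o5 [ 0.5864 -0.1159  0.049 ] r 30.2 ang 43 ty,tz units 0.89 0.82
b [ 0.6347 -0.1435  0.049 ] r 30.3 ang 176 ty,tz units -1.21 0.08
o [ 0.6181 -0.1667  0.049 ] r 29.9 ang 233 ty,tz units -0.73 -0.95
b2 [ 0.5944 -0.1671  0.049 ] r 29.0 ang 280 ty,tz units 0.21 -1.14
o3 [ 0.5788 -0.1546  0.049 ] r 29.7 ang 320 ty,tz units 0.91 -0.76
tip -1.04 0.8 r 32.9 ang 142.0 tcp -1.09 0.7
```

```bash
python3 -m handwheel '[[[0,0,0,0.06,-0.4,-0.64,1],[0,0,0,0.08,-0.6,-1.24,1],[0,0,0,0.07,-0.53,-1.66,1],[0,0,0,0.05,-0.36,-1.6,1],[0,0,0,0.03,-0.22,-1.47,1],[0,0,0,0.02,-0.12,-1.29,1],[0,0,0,0.01,-0.09,-1.1,1],[0,0,0,0.11,-0.8,-1.04,1]]]' 60
python3 w.py
python3 - <<'E'
from h import *
i=viewer.get_image("side"); crop(i,240,180,370,300,5,f"pics/side24.png")
E
```

```text
time: 23.05
ee_pos: [0.6058, -0.1412, 0.1599]
tool_rot: [0.015, 0.707, -0.113, 0.698]
wrist_force: [-0.1, -0.5, -0.7]
gripper_width: 0.0208
t 23.05 p [ 0.6058 -0.1412  0.1599] F [-0.05 -0.51 -0.67] w 0.0208
[[-0.0249, 0.1783, 0.9837], [-0.1359, 0.9742, -0.18], [-0.9904, -0.1382, -0.0]]
```

View pics/side24.png

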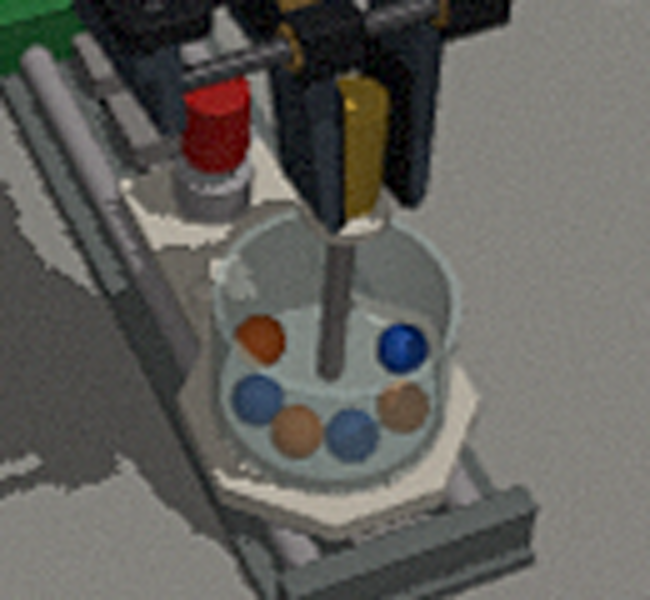

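```bash
python3 -m handwheel '[[[0,0,0,-1,-0.14,0,1],[0,0,0,-2.2,-0.31,0,1],[0,0,0,-3.4,-0.48,0,1],[0,0,0,-4.36,-0.61,0,1],[0,0,0,-4.36,-0.61,0,1]]]' 60
python3 -m handwheel '[[[0,0,0,-0.12,0.9,-0.5,1],[0,0,0,-0.36,2.6,-1.6,1],[0,0,0,-0.6,4.3,-2.6,1],[0,0,0,-0.84,6,-3.66,1],[0,0,0,-1.07,7.7,-4.7,1],[0,0,0,-1.3,9.4,-5.73,1],[0,0,0,-1.55,11.1,-6.77,1],[0,0,0,-1.78,12.8,-7.8,1]]]' 60
python3 w.py .448 .275 .27
python3 - <<'E'
from h import *
i=viewer.get_image("side"); crop(i,240,180,370,300,5,f"pics/side25.png")
E
```

```text
time: 23.6
ee_pos: [0.6064, -0.1432, 0.2735]
tool_rot: [0.016, 0.705, -0.114, 0.7]
wrist_force: [0.3, 1.0, -1.2]
gripper_width: 0.021
time: 24.4
ee_pos: [0.4712, 0.2106, 0.2687]
tool_rot: [0.015, 0.707, -0.114, 0.698]
wrist_force: [0.9, 0.1, -0.3]
gripper_width: 0.0214
t 24.4 p [0.4712 0.2106 0.2687] F [ 0.93  0.13 -0.33] w 0.0214
[[-0.026, 0.1804, 0.9832], [-0.137, 0.9737, -0.1823], [-0.9902, -0.1394, -0.0006]]
units [-0.379  2.335 -1.384]
```

View pics/side25.png

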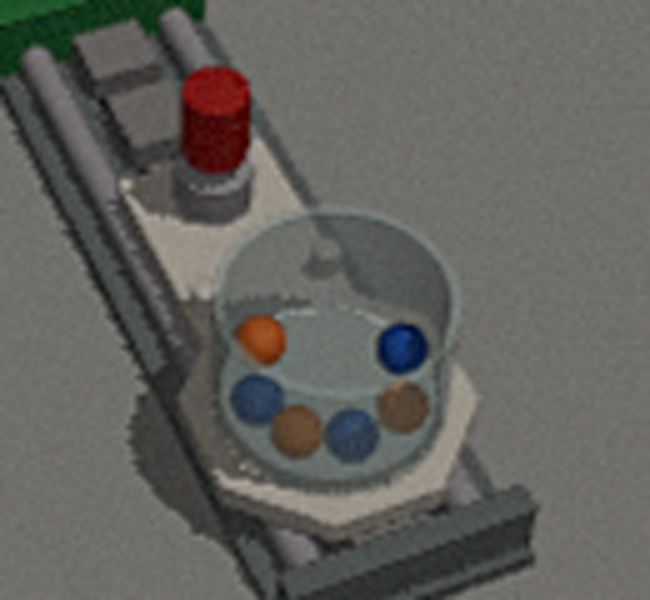

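All six beads are in the vessel: orange at (261,340), (298,432) and (404,407), blue at (402,348), (257,399) and (352,436). All are well off their starts, so I'm going to the rack.

```bash
python3 -m handwheel '[[[0,0,0,-0.15,1.1,-0.7,1],[0,0,0,-0.28,2,-1.2,1],[0,0,0,-0.32,2.3,-1.4,1],[0,0,0,-0.32,2.3,-1.4,1],[0,0,0,-0.32,2.3,-1.4,1],[0,0,0,-0.32,2.3,-1.4,1]]]' 60
python3 w.py .448 .275 .27
python3 - <<'E'
from h import *
i=viewer.get_image("side"); crop(i,85,60,195,200,4,f"pics/side26.png")
i=viewer.get_image("top"); crop(i,110,230,220,320,5,f"pics/top26.png")
E
```

```text
time: 25.05
ee_pos: [0.449, 0.2719, 0.2695]
tool_rot: [0.016, 0.707, -0.114, 0.698]
wrist_force: [0.3, -0.4, -0.7]
gripper_width: 0.0207
t 25.05 p [0.449  0.2719 0.2695] F [ 0.35 -0.44 -0.67] w 0.0207
[[-0.0252, 0.181, 0.9832], [-0.1368, 0.9736, -0.1828], [-0.9903, -0.1391, 0.0002]]
units [-0.038  0.111 -0.064]
```

View pics/side26.png

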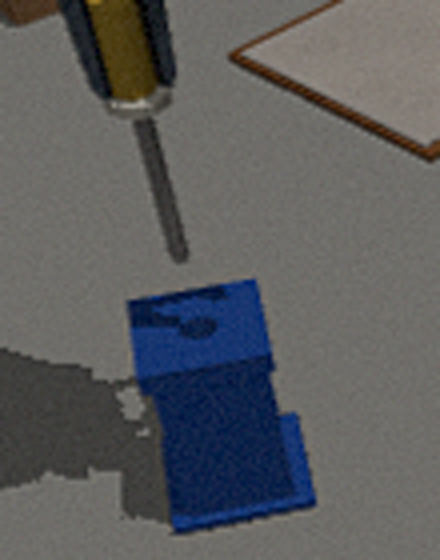

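View pics/top26.png

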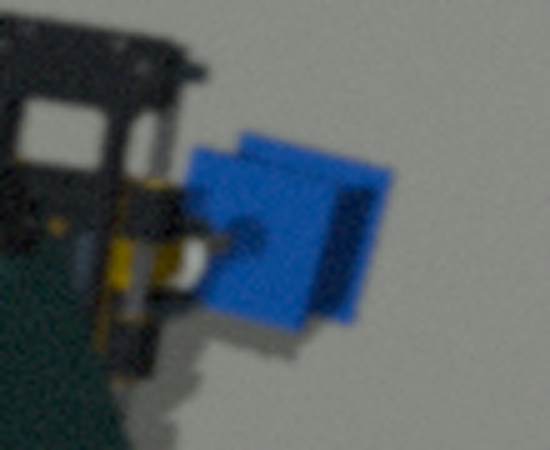

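```bash
python3 - <<'E'
from h import *
S=lambda u,v:(85+(u+.5)/4-.5,60+(v+.5)/4-.5)
T=lambda u,v:(110+(u+.5)/5-.5,230+(v+.5)/5-.5)
print("hole side",at_z("side",*S(199,327),.110),"top",at_z("top",*T(247,237),.110))
print("tri hole",tri(S(199,327),T(247,237)))
P=ctrl.observe()["ee_pos"]
print("tip side",at_z("side",*S(180,258),.155),"tcp",P)
# shaft axis pts
a,b=np.array(S(148,130)),np.array(S(176,240))
for tx in (-2,0,2):
  for tyy in (-2,0,2):
    d=R.from_euler('xy',[tx,tyy],degrees=True).apply([0,0,-1]); g=P+[0,0,.011]
    p,q=proj("side",g+d*.06),proj("side",g+d*.12); n=np.array([-(q-p)[1],(q-p)[0]]);n/=np.linalg.norm(n)
    print(tx,tyy,(n@(a-p)).round(2),(n@(b-p)).round(2), end=' | ')
print(proj("side",P+[0,0,-.1145]), S(180,258))
E
```

```text
hole side [0.44883212 0.27530101 0.11      ] top [0.44795622 0.27683299 0.11      ]
tri hole (array([0.44852817, 0.2768532 , 0.10905818]), np.float64(0.00128849770269463))
tip side [0.44882482 0.27557615 0.155     ] tcp [0.44905927 0.27210505 0.26963709]
-2 -2 0.84 2.59 | -2 0 -0.01 0.71 | -2 2 -0.85 -1.18 | 0 -2 0.66 2.2 | 0 0 -0.2 0.28 | 0 2 -1.06 -1.65 | 2 -2 0.48 1.79 | 2 0 -0.4 -0.17 | 2 2 -1.27 -2.13 | [130.33906823 124.86187517] (129.625, 124.125)
```

```bash
python3 -m handwheel '[[[0,0,0,0.6,0.14,0,1],[0,0,0,1.2,0.23,0,1],[0,0,0,1.8,0.31,0,1],[0,0,0,2.5,0.41,0,1],[0,0,0,3.3,0.52,0,1],[0,0,0,4.1,0.64,0,1],[0,0,0,4.75,0.73,0,1],[0,0,0,4.75,0.73,0,1]]]' 60
python3 w.py .449 .2735 .131
python3 - <<'E'
from h import *
i=viewer.get_image("side"); crop(i,85,60,195,200,4,f"pics/side27.png")
E
```

```text
time: 25.95
ee_pos: [0.4475, 0.2735, 0.1465]
tool_rot: [0.014, 0.708, -0.114, 0.697]
wrist_force: [-0.5, -0.1, 0.3]
gripper_width: 0.0212
t 25.95 p [0.4475 0.2735 0.1465] F [-0.46 -0.06  0.29] w 0.0212
[[-0.0288, 0.1795, 0.9833], [-0.1389, 0.9735, -0.1817], [-0.9899, -0.1418, -0.0031]]
units [0.613 0.1   0.061]
```

View pics/side27.png

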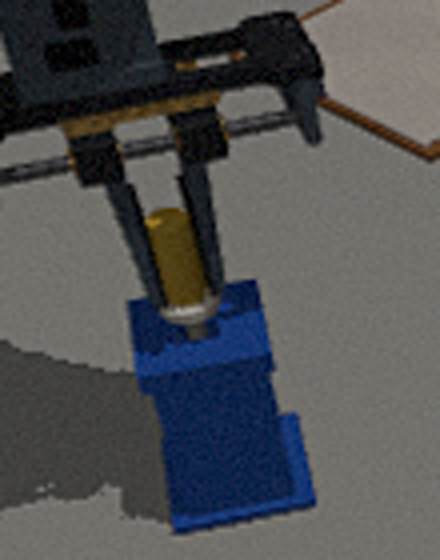

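```bash
python3 -m handwheel '[[[0,0,0,0.3,0.04,0,1],[0,0,0,0.55,0.08,0,1],[0,0,0,0.65,0.09,0,1],[0,0,0,0.65,0.09,0,1],[0,0,0,0.65,0.09,0,1]]]' 60
python3 w.py
python3 - <<'E'
from h import *
i=viewer.get_image("side"); crop(i,105,100,175,180,7,f"pics/side28.png")
E
```

```text
time: 26.5
ee_pos: [0.4492, 0.2745, 0.1334]
tool_rot: [0.015, 0.707, -0.113, 0.698]
wrist_force: [-0.0, 0.0, -0.5]
gripper_width: 0.0212
t 26.5 p [0.4492 0.2745 0.1334] F [-0.03  0.03 -0.49] w 0.0212
[[-0.0245, 0.1801, 0.9833], [-0.1363, 0.9739, -0.1817], [-0.9904, -0.1385, 0.0007]]
```

View pics/side28.png

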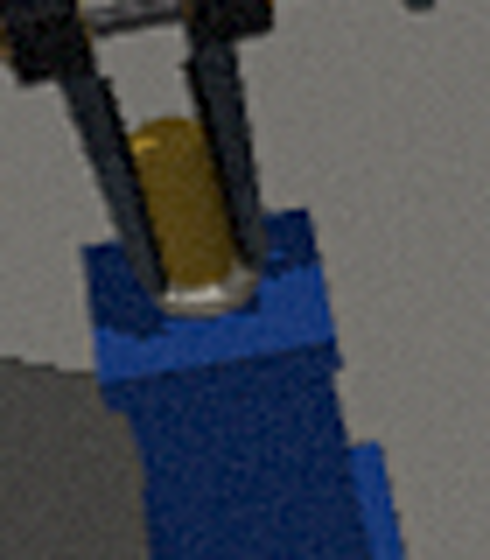

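```bash
python3 -m handwheel '[[[0,0,0,0.05,0.01,0,1],[0,0,0,0.1,0.01,0,1],[0,0,0,0.1,0.01,0,1]]]' 60
python3 w.py
```

```text
time: 26.85
ee_pos: [0.4494, 0.2747, 0.1315]
tool_rot: [0.016, 0.707, -0.113, 0.698]
wrist_force: [-3.7, -0.6, 10.9]
gripper_width: 0.021
t 26.85 p [0.4494 0.2747 0.1315] F [-3.72 -0.61 10.89] w 0.021
[[-0.0244, 0.1803, 0.9833], [-0.1362, 0.9738, -0.1819], [-0.9904, -0.1384, 0.0008]]
```

```bash
python3 -m handwheel '[[[0,0,0,-0.03,0,0,1],[0,0,0,-0.03,0,0,0.45],[0,0,0,-0.03,0,0,0.45],[0,0,0,-0.03,0,0,0.45],[0,0,0,-0.03,0,0,0.45],[0,0,0,-0.03,0,0,0.45]]]' 60
python3 w.py
python3 - <<'E'
from h import *
i=viewer.get_image("side"); crop(i,105,100,175,180,7,f"pics/side29.png")
E
```

```text
time: 27.45
ee_pos: [0.4491, 0.2745, 0.1314]
tool_rot: [0.015, 0.707, -0.113, 0.698]
wrist_force: [1.2, -0.7, -0.5]
gripper_width: 0.05
t 27.45 p [0.4491 0.2745 0.1314] F [ 1.25 -0.73 -0.49] w 0.05
[[-0.0248, 0.1801, 0.9833], [-0.1365, 0.9738, -0.1818], [-0.9903, -0.1387, 0.0005]]
```

View pics/side29.png

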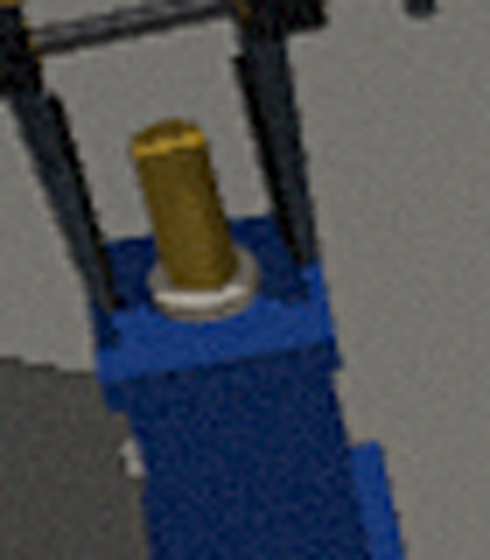

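```bash
python3 -m handwheel '[[[0,0,0,-0.8,-0.11,0,0.45],[0,0,0,-2,-0.28,0,0.45],[0,0,0,-3.3,-0.46,0,0.45],[0,0,0.5,-3.96,-0.55,0,0.45],[0,0,1,-3.96,-0.55,0,0.45],[0,0,1,-3.96,-0.55,0,0.45]]]' 40
python3 w.py .6244 -.0325 .20
python3 - <<'E'
from h import *
i=viewer.get_image("side"); crop(i,105,100,175,180,7,f"pics/side30.png"); crop(i,230,160,350,310,4,"pics/side30r.png")
i=viewer.get_image("top"); crop(i,225,165,375,240,5,"pics/top30r.png")
print(ctrl.observe()["joint_positions"].round(2))
E
```

```text
time: 28.1
ee_pos: [0.449, 0.2739, 0.2319]
tool_rot: [0.066, 0.704, -0.064, 0.705]
wrist_force: [-0.2, 0.3, -0.9]
gripper_width: 0.0504
t 28.1 p [0.449  0.2739 0.2319] F [-0.19  0.29 -0.86] w 0.0504
[[0.0017, 0.1827, 0.9832], [0.0019, 0.9832, -0.1827], [-1.0, 0.0022, 0.0013]]
units [  1.266 -10.772   9.136]
[ 0.5   0.09  2.08 -0.    0.97  0.69]
```

View pics/side30.png

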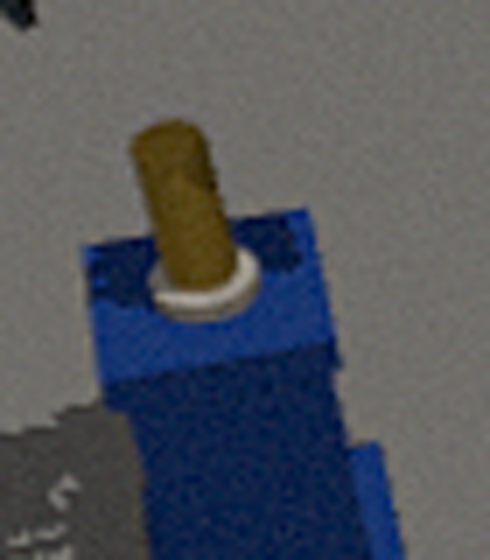

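View pics/side30r.png

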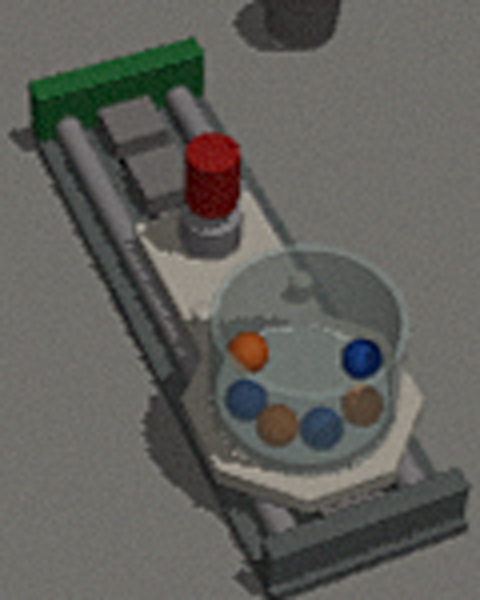

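View pics/top30r.png

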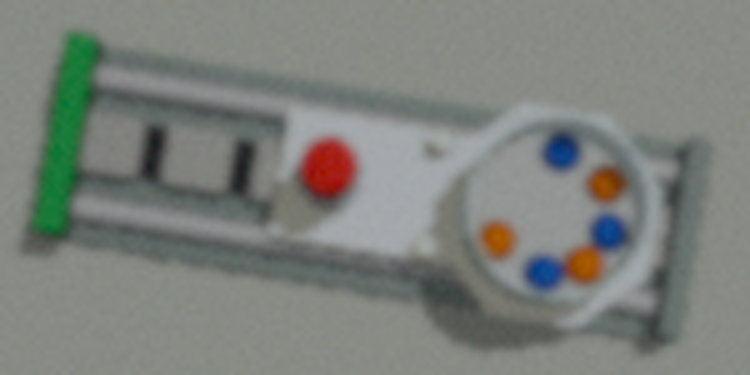

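```bash
python3 -m handwheel '[[[0,0,0,0.1,-0.9,0.75,0.45],[0,0,0,0.3,-2.4,2,0.45],[0,0,0,0.5,-3.9,3.3,0.45],[0,0,0,0.7,-5.4,4.6,0.45],[0,0,0,0.9,-6.9,5.8,0.45],[0,0,0,1.1,-8.4,7.1,0.45],[0,0,0,1.25,-9.8,8.3,0.45],[0,0,0,1.25,-10.77,9.14,0.45]]]' 40
python3 -m handwheel '[[[0,0,0,1,0,0,0.45],[0,0,0,2,0,0,0.45],[0,0,0,2,0,0,0.45],[0,0,0,2,0,0,0.45]]]' 40
python3 w.py .6245 -.032 .072
python3 - <<'E'
from h import *
i=viewer.get_image("side"); crop(i,230,130,350,270,4,"pics/side31.png")
i=viewer.get_image("top"); crop(i,225,165,375,240,5,"pics/top31.png")
E
```

```text
time: 29.0
ee_pos: [0.6256, -0.034, 0.1986]
tool_rot: [0.064, 0.705, -0.065, 0.703]
wrist_force: [0.1, 0.9, 0.3]
gripper_width: 0.05
time: 29.4
ee_pos: [0.6247, -0.0313, 0.1497]
tool_rot: [0.064, 0.705, -0.064, 0.704]
wrist_force: [0.4, -0.7, 0.0]
gripper_width: 0.0499
t 29.4 p [ 0.6247 -0.0313  0.1497] F [ 0.41 -0.69  0.03] w 0.0499
[[-0.0016, 0.1812, 0.9834], [-0.0001, 0.9834, -0.1812], [-1.0, -0.0004, -0.0016]]
units [ 3.109e+00 -2.700e-02  1.000e-03]
```

View pics/side31.png

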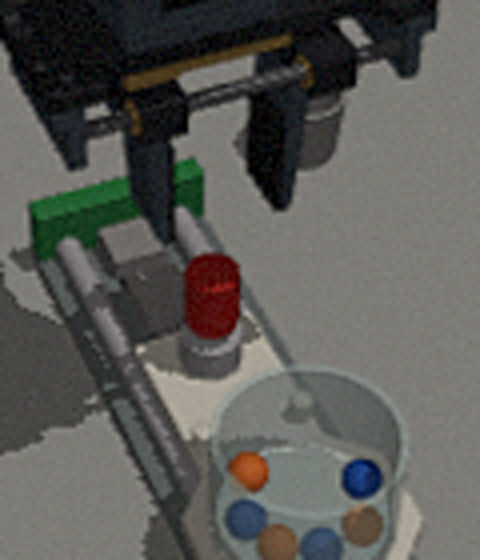

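View pics/top31.png

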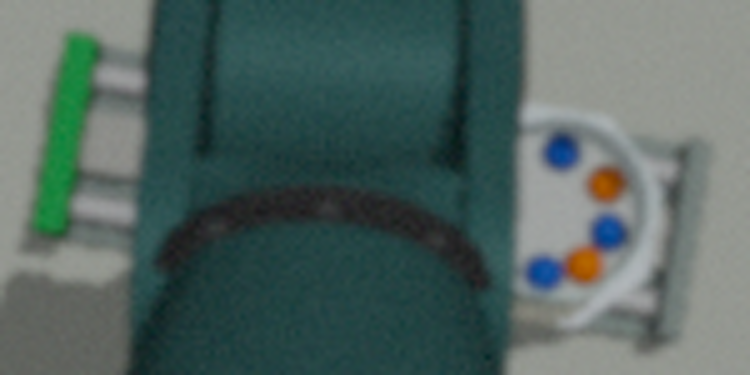

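```bash
python3 -m handwheel '[[[0,0,0,1,0,0,0.45],[0,0,0,2,0,0,0.45],[0,0,0,2.7,0,0,0.45],[0,0,0,3.1,0,0,0.45],[0,0,0,3.1,0,0,0.45],[0,0,0,3.1,0,0,0.45]]]' 40
python3 w.py
python3 - <<'E'
from h import *
i=viewer.get_image("side"); crop(i,240,160,330,250,6,"pics/side32.png")
E
```

```text
time: 30.1
ee_pos: [0.6254, -0.0316, 0.0734]
tool_rot: [0.065, 0.704, -0.064, 0.705]
wrist_force: [0.6, -0.8, 0.1]
gripper_width: 0.0499
t 30.1 p [ 0.6254 -0.0316  0.0734] F [ 0.6  -0.84  0.1 ] w 0.0499
[[0.0012, 0.1817, 0.9833], [0.0003, 0.9834, -0.1817], [-1.0, 0.0005, 0.0012]]
```

View pics/side32.png

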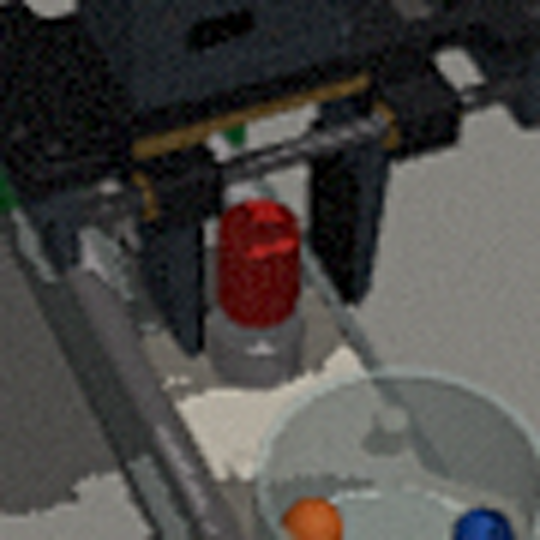

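```bash
python3 -m handwheel '[[[0,0,0,0,0,0,1],[0,0,0,0,0,0,1],[0,0,0,0,0,0,1],[0,0,0,0,0,0,1],[0,0,0,0,0,0,1]]]' 50
python3 w.py
```

```text
time: 30.65
ee_pos: [0.6261, -0.0318, 0.0732]
tool_rot: [0.065, 0.703, -0.064, 0.705]
wrist_force: [5.5, -1.9, -1.6]
gripper_width: 0.0269
t 30.65 p [ 0.6261 -0.0318  0.0732] F [ 5.5  -1.88 -1.59] w 0.0269
[[0.003, 0.1818, 0.9833], [0.0001, 0.9833, -0.1818], [-1.0, 0.0006, 0.0029]]
```

```bash
python3 -m handwheel '[[[0,0,0,-0.15,0,0.04,1],[0,0,0,-0.4,0,0.05,1],[0,0,0,-0.66,0,0.05,1],[0,0,0,-0.66,0,0.05,1],[0,0,0,-0.66,0,0.05,1]]]' 60
python3 w.py
python3 - <<'E'
from h import *
i=viewer.get_image("side"); crop(i,240,160,330,250,6,"pics/side33.png")
E
```

```text
time: 31.15
ee_pos: [0.6261, -0.0319, 0.0892]
tool_rot: [0.065, 0.704, -0.064, 0.704]
wrist_force: [4.0, 0.3, -8.1]
gripper_width: 0.027
t 31.15 p [ 0.6261 -0.0319  0.0892] F [ 3.99  0.3  -8.12] w 0.027
[[0.0009, 0.1817, 0.9834], [0.0003, 0.9834, -0.1817], [-1.0, 0.0005, 0.0008]]
```

View pics/side33.png

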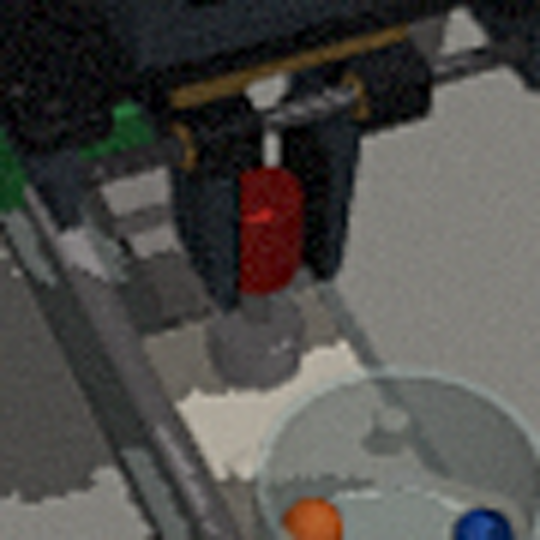

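```bash
python3 -m handwheel '[[[0,0,0,0,0.15,0,1],[0,0,0,0,0.4,0,1],[0,0,0,0,0.7,0,1],[0,0,0,0,1.0,0,1],[0,0,0,0,1.3,0,1],[0,0,0,0,1.6,0,1],[0,0,0,0,1.77,0,1],[0,0,0,0,1.77,0,1]]]' 60
python3 w.py
python3 - <<'E'
from h import *
i=viewer.get_image("side"); cv2.imwrite("pics/s34f.png",i); crop(i,230,140,350,290,4,"pics/side34.png")
E
```

```text
time: 32.0
ee_pos: [0.6348, 0.0125, 0.0892]
tool_rot: [0.065, 0.704, -0.064, 0.705]
wrist_force: [6.2, -0.7, -8.4]
gripper_width: 0.027
t 32.0 p [0.6348 0.0125 0.0892] F [ 6.17 -0.74 -8.43] w 0.027
[[0.0016, 0.1813, 0.9834], [0.0005, 0.9834, -0.1813], [-1.0, 0.0008, 0.0015]]
```

View pics/side34.png

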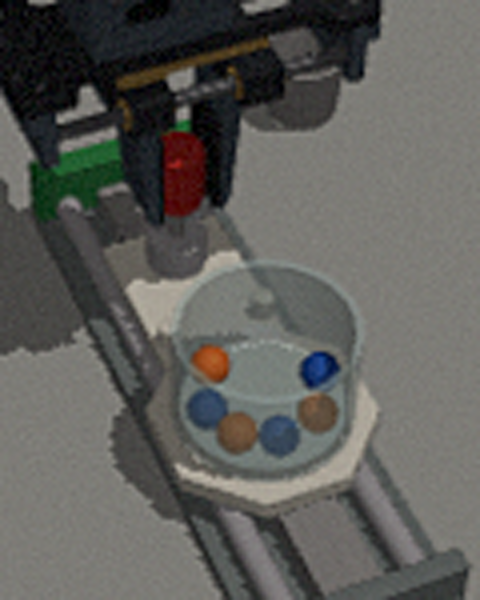

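```bash
python3 -m handwheel '[[[0,0,0,0.1,0,0,1],[0,0,0,0.22,0,0,1],[0,0,0,0.32,0,0,1],[0,0,0,0.32,0,0,1]]]' 60
python3 w.py
```

```text
time: 32.45
ee_pos: [0.6347, 0.012, 0.081]
tool_rot: [0.065, 0.704, -0.064, 0.705]
wrist_force: [5.2, 0.5, -6.8]
gripper_width: 0.0269
t 32.45 p [0.6347 0.012  0.081 ] F [ 5.2   0.47 -6.84] w 0.0269
[[0.0016, 0.1817, 0.9834], [0.0005, 0.9834, -0.1817], [-1.0, 0.0008, 0.0015]]
```

```bash
python3 -m handwheel '[[[0,0,0,0.12,0,0,1],[0,0,0,0.24,0,0,1],[0,0,0,0.32,0,0,1],[0,0,0,0.34,0,0,1],[0,0,0,0.34,0,0,1],[0,0,0,0.34,0,0,1]]]' 60
python3 w.py
```

```text
time: 33.05
ee_pos: [0.6348, 0.0119, 0.0731]
tool_rot: [0.065, 0.704, -0.064, 0.705]
wrist_force: [3.7, 0.0, 3.5]
gripper_width: 0.0263
t 33.05 p [0.6348 0.0119 0.0731] F [3.72 0.01 3.53] w 0.0263
[[0.0016, 0.1816, 0.9834], [0.0005, 0.9834, -0.1816], [-1.0, 0.0007, 0.0015]]
```

```bash
python3 -m handwheel '[[[0,0,0,0.03,0,0.03,1],[0,0,0,0.03,0,0.03,1],[0,0,0,0.03,0,0.03,1],[0,0,0,0.03,0,0.03,1]]]' 60
python3 w.py
python3 - <<'E'
from h import *
i=viewer.get_image("side"); cv2.imwrite("pics/s35f.png",i); crop(i,230,140,350,290,4,"pics/side35.png")
i=viewer.get_image("top"); cv2.imwrite("pics/t35f.png",i)
E
```

```text
time: 33.45
ee_pos: [0.6351, 0.0118, 0.073]
tool_rot: [0.065, 0.704, -0.064, 0.704]
wrist_force: [-4.3, 3.4, 17.1]
gripper_width: 0.027
t 33.45 p [0.6351 0.0118 0.073 ] F [-4.33  3.37 17.14] w 0.027
[[0.0004, 0.1818, 0.9833], [0.0006, 0.9833, -0.1818], [-1.0, 0.0007, 0.0003]]
```

View pics/side35.png

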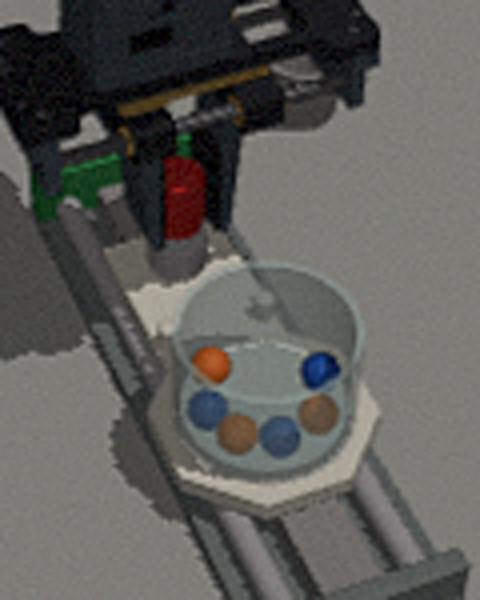

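View pics/s35f.png

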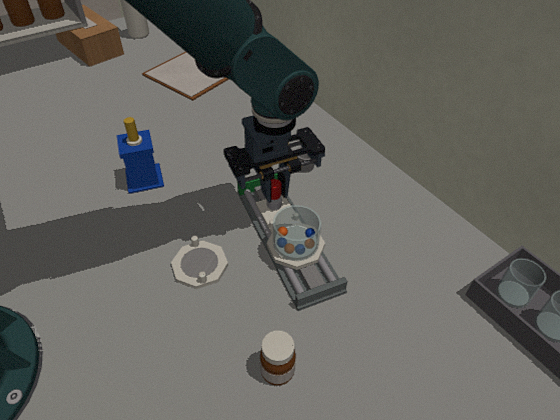

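View pics/t35f.png

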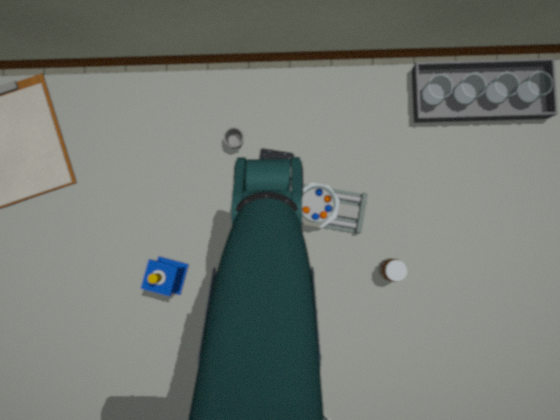

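```bash
python3 -m handwheel '[[[0,0,0,-0.02,0,-0.02,1],[0,0,0,-0.02,0,-0.02,1],[0,0,0,-0.02,0,-0.02,1],[0,0,0,-0.02,0,-0.02,1]]]' 60
python3 w.py
python3 - <<'E'
from h import *
for s in (.043,.045,.047):
    c=np.array([.6044,-.1407])+s*np.array([.182,.983])
    P=np.array([(proj("side",(c[0]+.043*np.cos(t),c[1]+.043*np.sin(t),.094))+.5-[230,140])*4-.5 for t in np.linspace(0,2*np.pi,60)]);print(s,"rim u",P[:,0].min().round(1),P[:,0].max().round(1),"v",P[:,1].min().round(1),P[:,1].max().round(1))
# knob top center
for z in (.098,.101,.104):
    print(z,(proj("side",(.6326,.0117,z))+.5-[230,140])*4-.5)
E
```

```text
time: 33.95
ee_pos: [0.6349, 0.0117, 0.0731]
tool_rot: [0.065, 0.704, -0.064, 0.705]
wrist_force: [1.2, 1.8, 8.8]
gripper_width: 0.0268
t 33.95 p [0.6349 0.0117 0.0731] F [1.2  1.84 8.81] w 0.0268
[[0.0012, 0.1818, 0.9833], [0.0005, 0.9833, -0.1818], [-1.0, 0.0007, 0.0011]]
0.043 rim u 176.6 362.8 v 265.4 404.2
0.045 rim u 174.9 360.8 v 262.6 401.1
0.047 rim u 173.2 358.8 v 259.9 397.9
0.098 [174.44946615 173.41364787]
0.101 [174.44925842 169.02128072]
0.104 [174.44904971 164.6081863 ]
```

```bash
python3 - <<'E'
from cell import job_done
print(job_done())
E
```

```text
the job is handed in; nothing more can be done
None
```

The job is done and handed in at about 34 s of the 72 s allowed; no verdict was reported.

- **Stirring:** All six beads are in the vessel. By my camera tracking each one ended about 35 mm or more from where it lay. Beads of one colour look alike, so I followed each from picture to picture. The first full circular sweep jammed beads against the wall and tilted the rod in the grip. I corrected the tilt and moved the beads mostly one at a time along the wall, with forces up to about 13 N.
- **Rod:** It hangs in the rack again. The collar touched down with about 11 N before I let go, and later pictures show it upright and seated.
- **Carriage:** The gripper travelled 44.6 mm along the rail, and the vessel rim in the picture fits 44–45 mm, within the 1.5 mm of pin play around the 45 mm slot spacing.
- **Pin:** Lowering it, the spring still pulled down at about 8 mm of lift, so the pin was inside the slot. The stop came at the same tool height as where I first gripped the knob (73 mm). The gap between knob and boss matches the starting picture, so I take the pin as fully home.
- **End state:** The gripper is closed on the red knob (about 27 mm opening, 60 N grip) and presses down with about 9 N. I never touched the jar, the cover or the cup, and they look unmoved in the last pictures.

The two cameras disagreed by up to about 4 mm on the rack and 3 mm on the knob.

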